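# Sort tested housings into the pass and reject nests and book the lot

## Robot

A 7-joint arm with a two-finger parallel gripper is mounted at the origin on the work surface. World frame = base frame: x ahead of the robot, y to its left, z up, the work surface at z = 0. Lengths are in m, angles in rad, forces in N, time in s.
With the tool pointing down it reaches from about 0.425 to 0.825 m from the base axis. Payload 3.6 kg.
Tool frame: the origin (TCP) lies on the centre line of the jaws, within the pads' length; the fingertips stand 17 mm ahead of it and the grasp point (between the pads) lies 2 mm behind it; y points along the fingers, x is the direction in which the jaws open and shut, and the axes are right-handed (so a half turn about y gives the same grasp; the last joint's range is limited). The gripper opens to 85 mm and grips with 20 to 120 N. Pads are 22 mm wide; open, the fingers measure 114 mm over their backs; the gripper's body (76 mm by 85 mm) begins 54 mm behind the grasp point. The pads swing forward as they close: fully open they stand 13 mm farther back than shut.
Start: joints at [1.272, 0.615, -0.013, 1.423, 0.008, 1.103, -0.04], TCP at [0.175, -0.626, 0.248] pointing down, gripper open.
Joint ranges: [-3.12, 3.12], [-0.3, 2.06], [-1.34, 1.32], [0.26, 2.42], [-1.36, 4.5], [0.01, 1.98], [-2.84, 2.84]. Speed limits (rad/s): [2.79, 2.79, 3.14, 3.14, 3.14, 3.14, 3.14].

## Interface

Orientations are given as a 3x3 rotation matrix whose columns are the frame's x, y, z axes.
In Python, from workcell import ctrl, imaging gives the robot as it stands. The module is installed in compiled form; this text tells all that it offers.
- The arm moves only by the tool step_arm, never from a script. Its argument "series" is text: rows parted by semicolons, each of 4 numbers parted by spaces: the shift along the tool's x, y, z in mm, then the turn about the tool's y in rad. In form: x y z yaw; .... A call has 1 to 12 rows; each row is the pose to reach, as a shift and turn from the pose commanded when the call began, along the tool's axes at that moment; what a row does not reach only later rows make up. A row lasts 1/8 s, in which the tool goes at most 62.5 mm and 10.7 degrees, less where a joint would pass 70% of its speed; a pose out of reach is approached as far as the arm can. A call with a gripper value outside its range is refused whole. "fingers" is the finger opening in mm, from 0 to 85.4, set as the call begins (left out, the last holds). The fingers move at their own pace and stop on an object; "squeeze" is the grip in N (left out, the last holds). Time passes only in rows, so rows that repeat a pose let the fingers close. It gives the time, the measured TCP pose, the force and the opening at its end, in the units of the state.
- ctrl.observe(): the state, without advancing time (a new reading comes with each control period).
- imaging.read_camera(name): name is "side" or "top" or "wrist"; returns a dict with "image" (420x560x3 uint8, red, green, blue), "vfov" (degrees; the focal length in pixels is half the picture's height over the tangent of half this angle, whatever the lens; pixels are square), "cx", "cy" (the principal point, pixels), "dist_coeffs" ([k1, k2, p1, p2, k3] as OpenCV has them; the pictures are not rectified), "xyz" and "orientation" of the camera in the world; the wrist camera has in their place "mount" (4x4, takes a point from camera to tool coordinates, whose origin is the TCP and whose axes are the tool frame's). Camera axes: x right, y up, looking along -z (the intrinsics and any distortion apply to the point x, -y, -z); pixel columns grow to the right and rows downward; lengths in m; the calibration is good to about 2 mm. A picture is of the moment at which its call begins: read the wrist's pose just before it. There is no depth.
- ctrl.finish_job(): hands the job in, once; it reports no verdict.
The state is a dict: "time": time; "qpos": joint angles; "qd": joint speeds; "tau": joint torques, N m; "tool_pos": TCP position; "orientation": TCP orientation; "contact_force": force on the tool from outside, world axes, zero at the start; "ft_torque": the same for the moment, N m; "grip_width": opening from 0.0 (shut) to 1.0 (fully open).
Only numpy, scipy, OpenCV 4.12 (cv2) and the standard library are available. Lean on these libraries where they do the work, as an engineer would, in place of code of your own. Each camera call takes 0.05 s, during which the arm holds its last target.

## Task

Sort the three tested housings by the paper tag on their lids: slide them flat over the mat, without lifting or tipping them, into the twin nest, the two with a round tag into the lane whose label shows the round mark and the one with a bar tag into the lane labelled with the bar, each squarely and completely inside its lane with nothing sticking out of the mouth. Only when all three are in, book the lot on the key box: press the round key, then the bar key, then the square key, one at a time, each fully down and let up again. Leave the battery, the screw dish, the screwdriver and the silver shell where they lie.

Things in the scene. Friction and masses are not known exactly. Their poses are not given: they have to be found in the camera images.
- housing_round_1: Flat device housing, 100 x 88 mm, 26 mm high, upright sides, dark red lid, 0.24 kg, loose on the mat; a round white paper tag (42 mm) on its lid: passed. Too wide to grip. Origin: centre of its underside; x along its 100 mm length, y along its 88 mm depth, z up. At the start x points roughly away from the robot and y roughly towards the nest.
- housing_round_2: Second housing of the same make, also with a round white tag on its lid: passed. Same size, origin and axes.
- housing_bar: Third housing of the same make, with a white bar-shaped tag (66 x 14 mm, along its length) on its lid: rejected. Same size, origin and axes.
- nest: Fixed twin nest: two parallel lanes between bare aluminium fences, 14 mm high on the mat, no floor. Origin at mat height; y runs along the lanes from the open mouths to the closed end, x across, away from the robot. Lane centre lines at x = -60 and +60 mm, each lane 114 mm wide inside. Divider, 6 mm thick, at x = 0 from y = -71 mm; inner face of the end stop at y = +110 mm.
- near_mouth (a point): Centre, at mat height, of the mouth line of the nest's lane nearer to the robot (nest x = -60, y = -105 mm). From here to the end stop the lane is 215 mm deep: room for two housings one behind the other, their length across the lane. The outer fences run straight from the stop to 25 mm behind the mouth line, then flare 15 mm outwards up to it.
- far_mouth (a point): The same point of the lane farther from the robot (nest x = +60, y = -105 mm).
- label_round: Fixed label plate, 70 x 36 mm, 2 mm thick, with a round white mark, on the flange behind the end of the lane for passed housings. Origin at the centre of its underside, 14 mm above the mat, on that lane's centre line and 132 mm from the nest's origin along the nest's y; axes parallel to the nest's. It may be at either lane.
- label_bar: The same kind of plate with a white bar mark (60 x 13 mm), behind the end of the lane for rejected housings (the other lane).
- key_round_top (a point): Centre of the top face of the round white key (22 mm across) on the grey key box. The fixed box is 66 mm deep, 150 mm wide, 26 mm high; the key tops stand 36 mm above the mat, 45 mm apart in a row. The keys go straight down 5 mm against a spring: 1.8 N at the start, 4.8 N at the bottom.
- key_bar_top (a point): Centre of the top face of the bar-shaped white key (30 x 11 mm), in the middle of the row and of the box; the row runs along the 150 mm width of the box.
- key_square_top (a point): Centre of the top face of the large square white key (28 x 28 mm).
- key_round (a joint): Travel of the round key in m: 0 up, 0.005 fully down.
- key_bar (a joint): Travel of the bar key in m: 0 up, 0.005 fully down.
- key_square (a joint): Travel of the square key in m: 0 up, 0.005 fully down.
- battery: Bystander: black two-cell battery pack with a yellow band, 37 x 65 mm (x, y), 18 mm high, lying loose. Origin: centre of its underside.
- screw_dish: Bystander: loose round steel dish with screws, 72 mm across at the rim, 22 mm high. Origin: centre of its underside.
- driver: Bystander: screwdriver 170 mm long, lying loose along its x axis: handle, 26 mm thick, over the half towards -x, thin 6 mm shank over the other half. Origin: on the mat under its middle.
- shell: Bystander: empty silver half shell, 96 x 46 mm (x, y), 18 mm high, lying open side up. Origin: centre of its underside.
Not all that is in view belongs to the job. Leave any turquoise look-alike of the housing_bar alone. What is shaped like the housing_round_2 but yellow is not meant.

How it is judged:
By the outcome, as a careful person would: the job done as asked, in the order asked, and still so for the second after the job is handed in, with the robot touching nothing.
It also fails if it takes over 72 s, if anything falls off the work surface, if the arm or the gripper's body presses on something with over 40 N, if the wrist force passes 120 N, or if a joint passes its speed limit or range.

## Working session

There is one attempt and no reset: what is moved stays moved. The work goes in short steps, Python scripts to look and compute and a tool call to move; the robot and the scene stay as the last step left them, time stands still between calls to the robot, and variables do not carry over. Pictures are saved under pics/ and viewed, and the job is handed in when it is done.

Besides the shell and the picture viewer there is one more tool, called after "Emit:" in YAML: its name, and indented under it one key for each argument. step_arm: Moves the arm, as the interface text tells. Its arguments: {"type":"object","properties":{"series":{"type":"string"},"fingers":{"type":"number"},"squeeze":{"type":"number"}},"required":["series"]}

```bash
mkdir -p pics; cat > h.py <<'E'
import numpy as np, cv2
from workcell import ctrl, imaging
def snap(name,fn):
    s=ctrl.observe(); d=imaging.read_camera(name)
    cv2.imwrite('pics/'+fn+'.png',d['image'][:,:,::-1])
    np.save('pics/'+fn+'.npy',np.array([d,s],dtype=object),allow_pickle=True); return d,s
E
python3 - <<'E'
from h import *
for n in ['side','top','wrist']:
    d,s=snap(n,n+'0'); print(n,{k:v for k,v in d.items() if k!='image'})
print(s)
E
```

```text
side {'vfov': 51.04152173928412, 'cx': 283.30388637215185, 'cy': 214.7201046621335, 'dist_coeffs': array([-0.08454915,  0.        ,  0.        ,  0.        ,  0.        ]), 'xyz': array([-0.18756349, -0.81166019,  0.86576842]), 'orientation': array([[ 0.75973128,  0.39421525, -0.51710997],
       [-0.64983939,  0.48812858, -0.58261415],
       [ 0.02274077,  0.77866862,  0.62702315]])}
top {'vfov': 57.83209353728442, 'cx': 279.5081034239473, 'cy': 214.33389096144052, 'dist_coeffs': array([-0.0389173,  0.       ,  0.       ,  0.       ,  0.       ]), 'xyz': array([ 0.41033393, -0.04120856,  1.07068926]), 'orientation': array([[-1.47995449e-02,  9.97604923e-01, -6.75676831e-02],
       [-9.99890091e-01, -1.48253496e-02,  1.19533853e-04],
       [-8.82466962e-04,  6.75620258e-02,  9.97714686e-01]])}
wrist {'vfov': 65.40856084020886, 'cx': 278.91820848401335, 'cy': 211.63001686613308, 'dist_coeffs': array([0.00250126, 0.        , 0.        , 0.        , 0.        ]), 'mount': array([[ 9.99999315e-01, -6.45297554e-05,  1.16845777e-03,
         7.18841435e-04],
       [ 1.13846671e-03,  2.
[... 329 characters left out ...]
  1.10341003, -0.04039908]), 'qd': array([ 0.00037249, -0.00396739,  0.00020998, -0.00509   , -0.00156506,
       -0.00042352,  0.00141526]), 'tau': array([ 8.59463544e-04, -4.70383430e+01,  2.60467557e-01, -1.71569198e+01,
        1.01975919e-02,  5.96928759e-03,  2.19586047e-05]), 'tool_pos': array([ 0.17435072, -0.62550959,  0.24724783]), 'orientation': array([[ 2.68494893e-01, -6.00123469e-04,  9.63280921e-01],
       [-9.63278276e-01,  2.25722843e-03,  2.68495563e-01],
       [-2.33547557e-03, -9.99997272e-01,  2.79684064e-05]]), 'contact_force': array([-0.29094855, -0.20915686, -0.04043488]), 'ft_torque': array([-0.03049883, -0.00112319, -0.02545838]), 'grip_width': 0.9980613462320462}
```

View pics/top0.png

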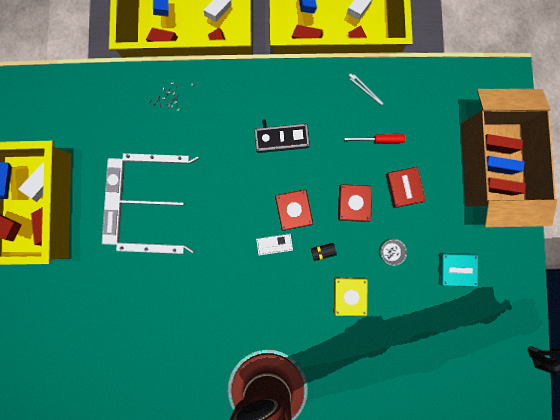

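View pics/side0.png

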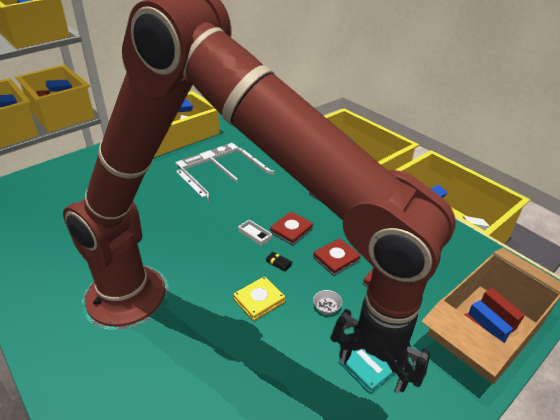

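View pics/wrist0.png

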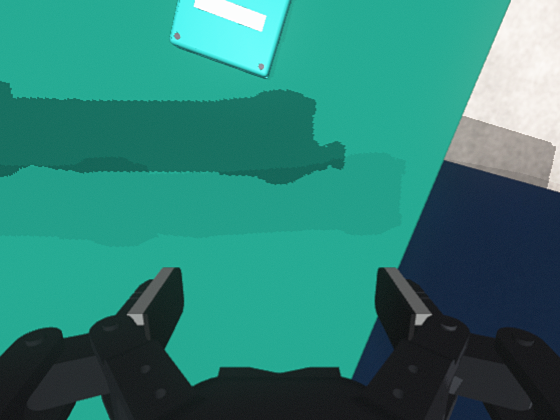

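```bash
cat >> h.py <<'E'
def load(fn): return np.load('pics/'+fn+'.npy',allow_pickle=True)
def cam(d,s=None):
    f=d['image'].shape[0]/2/np.tan(np.radians(d['vfov'])/2)
    K=np.array([[f,0,d['cx']],[0,f,d['cy']],[0,0,1.]])
    if 'mount' in d:
        M=d['mount'];R=s['orientation']@M[:3,:3];t=s['tool_pos']+s['orientation']@M[:3,3]
    else: R,t=d['orientation'],d['xyz']
    return K,np.array(d['dist_coeffs'],float),np.array(R),np.array(t)
def px2w(d,uv,z,s=None):
    K,D,R,t=cam(d,s)
    n=cv2.undistortPoints(np.array(uv,float).reshape(-1,1,2),K,D).reshape(-1,2)
    r=np.c_[n[:,0],-n[:,1],-np.ones(len(n))]@R.T
    z=np.broadcast_to(z,(len(n),))
    return t+r*((z-t[2])/r[:,2])[:,None]
def w2px(d,P,s=None):
    K,D,R,t=cam(d,s)
    q=(np.atleast_2d(P)-t)@R; q=q*[1,-1,-1]
    return cv2.projectPoints(q,np.zeros(3),np.zeros(3),K,D)[0].reshape(-1,2)
def crop(fn,out,x0,x1,y0,y1,k):
    im=cv2.imread('pics/'+fn+'.png')[y0:y1,x0:x1]
    cv2.imwrite('pics/'+out+'.png',cv2.resize(im,None,fx=k,fy=k,interpolation=cv2.INTER_CUBIC))
E
python3 - <<'E'
from h import *
crop('top0','tA',245,445,115,275,4)
crop('top0','tB',90,210,140,260,5)
E
```

```text
(no output)
```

View pics/tA.png

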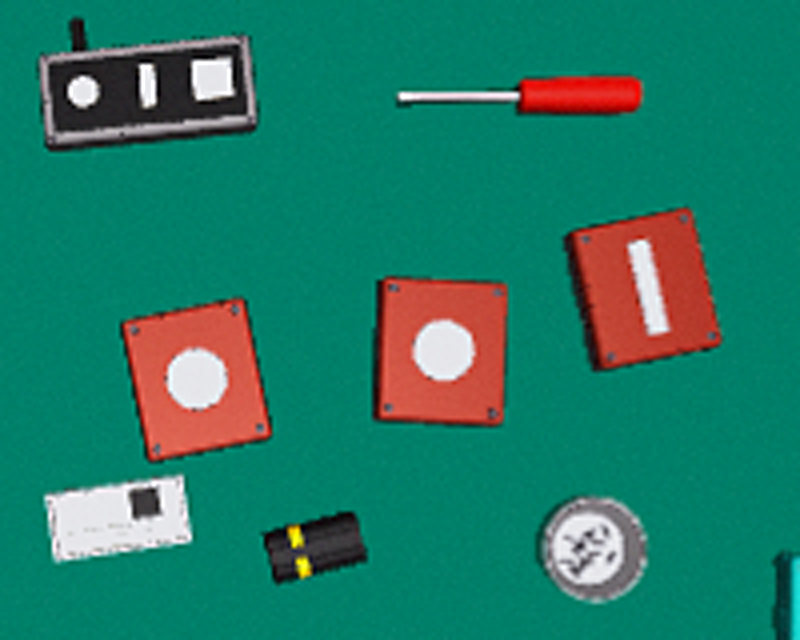

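View pics/tB.png

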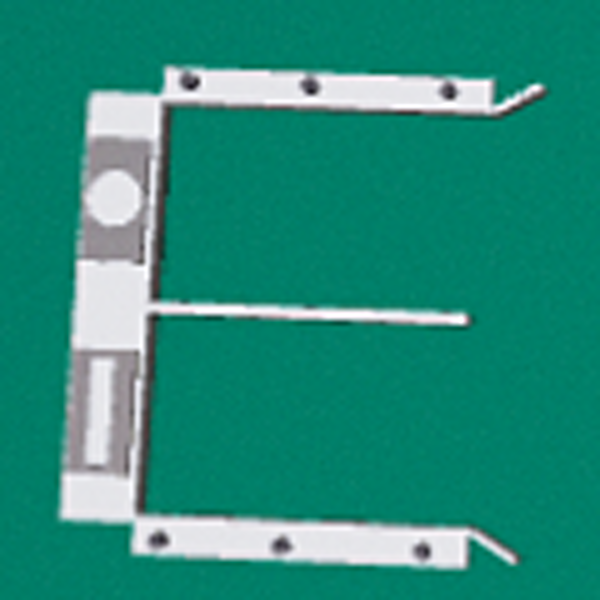

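```bash
cat > m.py <<'E'
from h import *
def A(p,z,d=load('top0')[0]):
    p=np.array(p,float).reshape(-1,2); return px2w(d,(p+.5)/4-.5+[245,115],z)
def B(p,z,d=load('top0')[0]):
    p=np.array(p,float).reshape(-1,2); return px2w(d,(p+.5)/5-.5+[90,140],z)
E
python3 - <<'E'
from m import *
np.set_printoptions(precision=4,suppress=True)
# corners order: far-left(+x,+y), far-right(+x,-y), near-right, near-left in image
H={'r1':[(125,322),(243,300),(270,438),(152,460)],'r2':[(386,279),(508,286),(502,425),(379,419)],'bar':[(574,236),(690,210),(720,342),(600,368)]}
T={'r1':(197,379),'r2':(444,350),'bar':(649,287)}
for k,c in H.items():
    w=A(c,.026)[:,:2]; L=(w[0]-w[3]+w[1]-w[2])/2; W=(w[0]-w[1]+w[3]-w[2])/2
    print(k,w.mean(0),A(T[k],.026)[0,:2],'L',np.linalg.norm(L),'W',np.linalg.norm(W),'yawdeg',np.degrees(np.arctan2(L[1],L[0])),np.degrees(np.arctan2(-W[0],W[1])))
print('keys',A([(83,91),(149,85),(212,79)],.036))
print('box',A([(42,56),(248,36),(256,125),(50,146)],.026))
print('shell',A([(45,495),(184,475),(190,545),(56,562)],.018)); print('batt',A([(264,533),(355,512),(366,558),(277,584)],.018)); print('dish',A([(597,549)],.02)); print('driver',A([(398,97),(642,94)],.01))
print('labels',B([(115,198),(100,411)],.016))
print('stop top edge inner',B([(163,102),(138,517)],.014))
print('divider tip',B([(468,320)],.014),'divider root',B([(150,308)],.014))
print('outer fence inner far',B([(165,101),(490,113),(545,92)],.014)); print('near',B([(138,517),(470,528),(515,560)],.014))
E
```

```text
r1 [ 0.4937 -0.0815] [ 0.4942 -0.0811] L 0.09717097760849877 W 0.08279017435146427 yawdeg 10.044783935169121 9.737876674036634
r2 [ 0.5104 -0.2521] [ 0.5118 -0.2522] L 0.09701648814231421 W 0.08496493386260419 yawdeg -4.311749285289021 -3.8710764190794027
bar [ 0.5525 -0.3945] [ 0.5537 -0.3965] L 0.09403088675263734 W 0.08516418646676817 yawdeg 9.795549950879842 11.599845500942623
keys [[ 0.6947 -0.0053  0.036 ]
 [ 0.6982 -0.0511  0.036 ]
 [ 0.7018 -0.0948  0.036 ]]
box [[ 0.7229  0.0234  0.026 ]
 [ 0.7351 -0.1212  0.026 ]
 [ 0.6715 -0.1255  0.026 ]
 [ 0.6587  0.0185  0.026 ]]
shell [[ 0.416   0.025   0.018 ]
 [ 0.4284 -0.0713  0.018 ]
 [ 0.3801 -0.0746  0.018 ]
 [ 0.3698  0.0179  0.018 ]]
batt [[ 0.3876 -0.1258  0.018 ]
 [ 0.401  -0.189   0.018 ]
 [ 0.3693 -0.1959  0.018 ]
 [ 0.3524 -0.1341  0.018 ]]
dish [[ 0.3729 -0.3556  0.02  ]]
driver [[ 0.6943 -0.2281  0.01  ]
 [ 0.6946 -0.4027  0.01  ]]
labels [[0.5881 0.4281 0.016 ]
 [0.4679 0.4347 0.016 ]]
stop top edge inner [[0.6429 0.4024 0.014 ]
 [0.4084 0.4132 0.014 ]]
divider tip [[0.516  0.2278 0.014 ]] divider root [[0.5256 0.4079 0.014 ]]
outer fence inner far [[0.6435 0.4013 0.014 ]
 [0.6332 0.2158 0.014 ]
 [0.6446 0.1846 0.014 ]]
near [[0.4084 0.4132 0.014 ]
 [0.3999 0.2264 0.014 ]
 [0.3818 0.2013 0.014 ]]
```

```bash
cat >> h.py <<'E'
np.set_printoptions(precision=4,suppress=True)
YN=np.radians(-3.13); O=np.array([.5207,.2996])
NX=np.array([np.cos(YN),np.sin(YN)]); NY=np.array([-np.sin(YN),np.cos(YN)])
def n2w(p): p=np.atleast_2d(p); return O+p[:,:1]*NX+p[:,1:2]*NY
def w2n(p): q=np.atleast_2d(p)[:,:2]-O; return np.c_[q@NX,q@NY]
def toolyaw(s): z=s['orientation'][:,2]; return np.arctan2(-z[0],z[1])
def rows(s,poses):
    """poses: list of (x,y,z,psi) world tool -> rows"""
    R=s['orientation']; p=s['tool_pos']; y0=toolyaw(s)
    out=[]
    for x,y,z,psi in poses:
        d=R.T@(np.array([x,y,z])-p)*1000
        # psi ccw about world z; tool y is down -> turn = -(psi-y0)
        t=-((psi-y0+np.pi)%(2*np.pi)-np.pi)
        out.append('%d %d %d %.2f'%(*np.round(d),t))
    return '; '.join(out)
def tpose(c,psi,off=.055,z=.022):
    return (c[0]+off*np.sin(psi),c[1]-off*np.cos(psi),z,psi)
def cubic(c,psi,X1,Y1,step,Yend):
    """centre path of housing, (x,y,psi) at equal step"""
    n0=w2n(c)[0]; s0=-np.tan(psi-YN); L=Y1-n0[1]
    t=np.linspace(0,1,2001)
    h=[2*t**3-3*t**2+1,t**3-2*t**2+t,-2*t**3+3*t**2]
    X=h[0]*n0[0]+h[1]*s0*L+h[2]*X1; Y=n0[1]+L*t
    if Yend>Y1: e=np.arange(Y1+1e-4,Yend+1e-4,1e-4); Y=np.r_[Y,e]; X=np.r_[X,0*e+X1]
    S=np.r_[0,np.cumsum(np.hypot(np.diff(X),np.diff(Y)))]
    n=int(np.ceil(S[-1]/step)); q=np.linspace(0,S[-1],n+1)[1:]
    Xi,Yi=np.interp(q,S,X),np.interp(q,S,Y)
    th=-np.arctan2(np.gradient(X,S),np.gradient(Y,S)); psi=np.interp(q,S,th)+YN
    return [(*w,p) for w,p in zip(n2w(np.c_[Xi,Yi]),psi)]
E
python3 - <<'E'
from h import *
s=ctrl.observe(); psi=np.radians(9.9)
print(np.degrees(toolyaw(s)))
x,y,z,p=tpose((.494,-.0813),psi,.072)
print(x,y)
print(rows(s,[(x,y,.2,p),(x,y,.1,p)]))
E
```

```text
-74.42316015811284
0.5063788952201175 -0.1522278714831437
-367 48 447 -1.47; -367 148 447 -1.47
```

Emit:
step_arm:
  series: "-37 0 45 -0.15; -73 0 89 -0.3; -110 0 134 -0.45; -147 0 179 -0.6; -184 10 224 -0.75; -220 20 268 -0.9; -257 30 313 -1.05; -294 48 358 -1.2; -330 70 402 -1.35; -367 100 447 -1.47; -367 120 447 -1.47; -367 120 447 -1.47"
  fingers: 60
  squeeze: 40

```text
time: 1.65
tool_pos: [0.5054, -0.1518, 0.1267]
orientation: [[0.985, -0.004, -0.172], [0.172, 0.001, 0.985], [-0.004, -1.0, 0.002]]
contact_force: [-0.4, 0.6, 0.1]
grip_width: 0.704
```

```bash
python3 - <<'E'
from h import *
d,s=snap('wrist','w1'); print(s['time'],s['tool_pos'],np.degrees(toolyaw(s)),s['orientation'][:,1],s['contact_force'],s['grip_width'],s['qpos'])
E
```

```text
1.65 [ 0.5054 -0.1518  0.1267] 9.884399192429989 [-0.0045  0.0011 -1.    ] [-0.4252  0.5533  0.0698] 0.7035218359682582 [ 0.5068  0.6164 -0.3906  1.9018  0.3504  0.6952  0.0805]
```

View pics/w1.png

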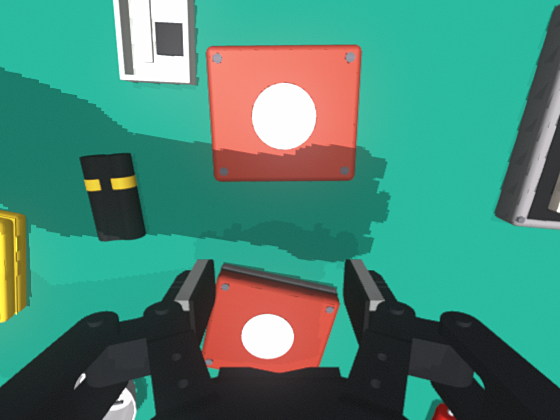

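```bash
cat >> h.py <<'E'
def house(d,s,c,tag=None):
    w=px2w(d,c,.026,s)[:,:2]
    L=(w[0]-w[3]+w[1]-w[2])/2; W=(w[0]-w[1]+w[3]-w[2])/2
    psi=(np.arctan2(L[1],L[0])+np.arctan2(-W[0],W[1]))/2
    print('c',w.mean(0),'tag',None if tag is None else px2w(d,[tag],.026,s)[0,:2],'L %.4f W %.4f'%(np.linalg.norm(L),np.linalg.norm(W)),'psi',np.degrees(psi),'nest',w2n(w.mean(0))[0],np.degrees(psi-YN))
    return w.mean(0),psi
E
python3 - <<'E'
from h import *
d,s=load('w1')
# wrist: up=+h, left=-x(near). order (+x,+y),(+x,-y),(-x,-y),(-x,+y)
c,psi=house(d,s,[(360,45),(355,181),(216,181),(207,48)],(284,116))
house(d,s,[(338,296),(320,369),(204,365),(223,266)],(267,336))
print(px2w(d,[(516,219)],.026,s),'boxcorner')
y0=psi
P=cubic(c,psi,.060,-.14,.011,.06)
print(len(P), max(abs(np.diff([p[2] for p in P])))/.011)
T=[tpose(p[:2],p[2],.056,.021) for p in P]
b=tpose(c,psi,.072,.021); b1=tpose(c,psi,.058,.021)
print(rows(s,[b,b1]+T[:10]))
E
```

```text
c [ 0.4969 -0.0819] tag [ 0.4965 -0.081 ] L 0.0967 W 0.0856 psi 10.724581531442517 nest [-0.0029 -0.3822] 13.854581531442518
c [ 0.5149 -0.2422] tag [ 0.513  -0.2522] L 0.0940 W 0.0816 psi -0.26498777259795514 nest [ 0.0238 -0.5413] 2.8650122274020453
[[ 0.6744 -0.1227  0.026 ]] boxcorner
42 8.974328684029498
5 106 -2 -0.01; 5 106 12 -0.01; 0 106 25 0.09; -4 106 37 0.19; -7 106 48 0.28; -8 106 60 0.36; -7 106 71 0.43; -5 106 83 0.49; -2 106 93 0.54; 1 106 104 0.57; 6 106 114 0.61; 11 106 123 0.63
```

Emit:
step_arm:
  series: "4 45 -2 -0.01; 5 90 -2 -0.01; 5 106 0 -0.01; 5 106 12 -0.01; 1 106 25 0.08; -4 106 37 0.18; -7 106 48 0.27; -8 106 60 0.36; -7 106 71 0.43; -5 106 83 0.49; -2 106 93 0.54; 1 106 104 0.57"

```text
time: 3.2
tool_pos: [0.4907, -0.0501, 0.0243]
orientation: [[0.921, 0.003, 0.39], [-0.39, -0.001, 0.921], [0.003, -1.0, 0.0]]
contact_force: [-1.0, -3.0, 3.0]
grip_width: 0.706
```

```bash
python3 - <<'E'
from h import *
d,s=snap('wrist','w2'); print(s['time'],s['tool_pos'],np.degrees(toolyaw(s)),s['contact_force'],s['grip_width'])
E
```

```text
3.2 [ 0.4907 -0.0501  0.0243] -22.963614994263022 [-0.9869 -2.9762  3.0361] 0.7059113024443492
```

View pics/w2.png

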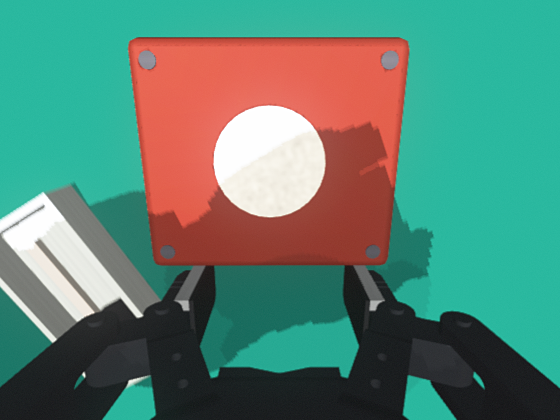

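```bash
cat >> h.py <<'E'
def plan(s,c,psi,X1,Y1,Yend,z=.021,step=.011,k=None):
    tp=s['tool_pos'][:2]-c; ty=toolyaw(s)
    ex=np.array([np.cos(ty),np.sin(ty)]); ey=np.array([-ex[1],ex[0]])
    a,b=tp@ex,tp@ey; print('tool in housing frame x %.4f y %.4f  dpsi %.2f'%(a,b,np.degrees(ty-psi)))
    P=cubic(c,ty,X1,Y1,step,Yend); print(len(P),'maxcurv',max(abs(np.diff([p[2] for p in P])))/step)
    T=[]
    for x,y,p in P:
        e=np.array([np.cos(p),np.sin(p)]); f=np.array([-e[1],e[0]]); q=np.array([x,y])+a*e+b*f
        T.append((*q,z,p))
    for i in range(0,min(len(T),24),12): print(rows(s,T[i:i+12]))
    return P,T
E
python3 - <<'E'
from h import *
d,s=load('w2')
c,psi=house(d,s,[(408,39),(387,265),(156,265),(131,39)],(270,161))
P,T=plan(s,c,psi,.060,-.14,.06)
E
```

```text
c [0.5097 0.0014] tag [0.5097 0.0022] L 0.0950 W 0.0844 psi -22.949301053304012 nest [ 0.0053 -0.2984] -19.819301053304013
tool in housing frame x 0.0026 y -0.0548  dpsi -0.01
34 maxcurv 7.423232963389416
-2 3 11 0.03; -2 3 22 0.06; -3 3 32 0.07; -2 3 43 0.08; -2 3 54 0.09; -1 3 65 0.08; 1 3 76 0.07; 2 3 86 0.06; 4 3 97 0.03; 6 3 108 0.00; 8 3 119 -0.04; 10 3 130 -0.08
12 3 142 -0.14; 14 3 153 -0.21; 16 3 165 -0.30; 15 3 176 -0.35; 11 3 186 -0.35; 7 3 197 -0.35; 4 3 207 -0.35; 0 3 217 -0.35; -4 3 227 -0.35; -8 3 237 -0.35; -11 3 248 -0.35; -15 3 258 -0.35
```

Emit:
step_arm:
  series: "-2 1 11 0.03; -2 1 22 0.06; -3 1 32 0.07; -2 1 43 0.08; -2 1 54 0.09; -1 1 65 0.08; 1 1 76 0.07; 2 1 86 0.06; 4 1 97 0.03; 6 1 108 0; 8 1 119 -0.04; 10 1 130 -0.08"

```text
time: 4.75
tool_pos: [0.55, 0.0668, 0.0213]
orientation: [[0.95, 0.0, 0.311], [-0.311, 0.0, 0.95], [0.0, -1.0, 0.0]]
contact_force: [0.2, -1.2, -0.7]
grip_width: 0.702
```

```bash
python3 - <<'E'
from h import *
d,s=snap('wrist','w3'); print(s['time'],s['tool_pos'],np.degrees(toolyaw(s)),s['contact_force'],s['grip_width'])
E
```

```text
4.75 [0.55   0.0668 0.0213] -18.115584386438275 [ 0.1693 -1.1888 -0.659 ] 0.7018177794363955
```

View pics/w3.png

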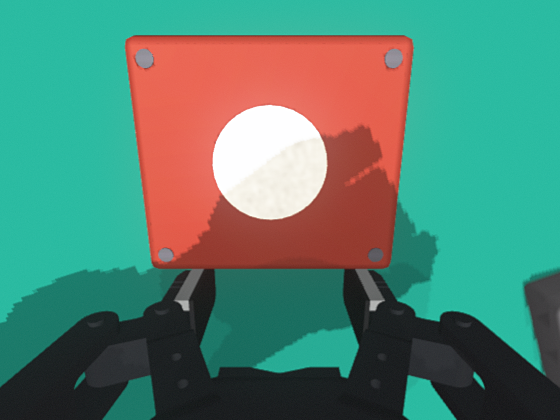

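```bash
python3 - <<'E'
from h import *
d,s=load('w3')
c,psi=house(d,s,[(412,38),(391,268),(153,268),(127,38)],(270,162))
P,T=plan(s,c,psi,.060,-.125,.06)
E
```

```text
c [0.5647 0.1195] tag [0.5646 0.1205] L 0.0955 W 0.0840 psi -18.025246832466173 nest [ 0.0537 -0.1774] -14.895246832466174
tool in housing frame x 0.0025 y -0.0547  dpsi -0.09
22 maxcurv 5.419139786867432
3 0 11 -0.06; 5 0 22 -0.12; 7 0 34 -0.18; 7 0 45 -0.23; 6 0 56 -0.26; 3 0 66 -0.26; 1 0 77 -0.26; -2 0 87 -0.26; -5 0 98 -0.26; -8 0 108 -0.26; -11 0 119 -0.26; -13 0 129 -0.26
-16 0 139 -0.26; -19 0 150 -0.26; -22 0 160 -0.26; -25 0 171 -0.26; -27 0 181 -0.26; -30 0 192 -0.26; -33 0 202 -0.26; -36 0 213 -0.26; -38 0 223 -0.26; -41 0 233 -0.26
```

Emit:
step_arm:
  series: "3 0 11 -0.06; 5 0 22 -0.12; 7 0 34 -0.18; 7 0 45 -0.23; 6 0 56 -0.26; 3 0 66 -0.26; 1 0 77 -0.26; -2 0 87 -0.26; -5 0 98 -0.26; -8 0 108 -0.26; -8 0 108 -0.26"

```text
time: 6.18
tool_pos: [0.5757, 0.1738, 0.0214]
orientation: [[0.998, 0.001, 0.057], [-0.057, 0.003, 0.998], [0.0, -1.0, 0.003]]
contact_force: [-0.6, -0.4, 0.1]
grip_width: 0.702
```

```bash
python3 - <<'E'
from h import *
d,s=snap('wrist','w4'); print(s['time'],s['tool_pos'],np.degrees(toolyaw(s)),s['contact_force'],s['grip_width'])
snap('top','t4')
E
```

```text
6.175 [0.5757 0.1738 0.0214] -3.2409199109552853 [-0.5639 -0.402   0.078 ] 0.7015282998485817
```

View pics/w4.png

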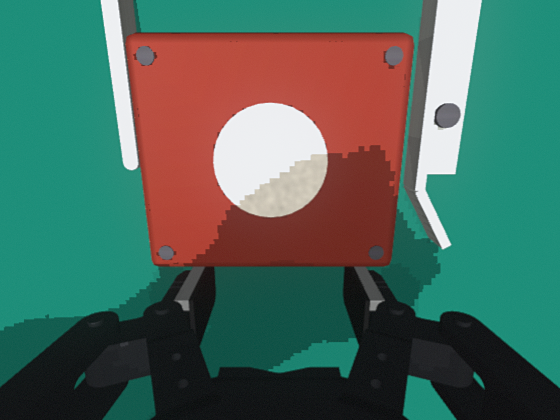

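View pics/t4.png

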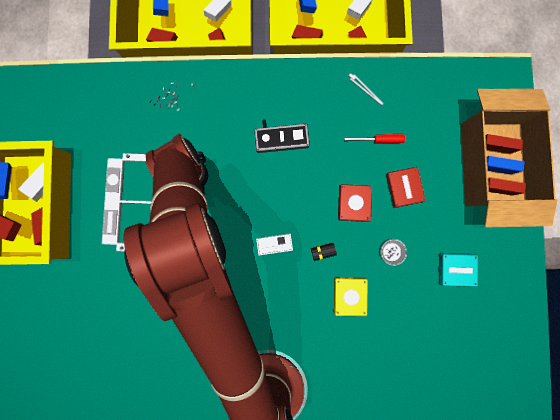

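```bash
python3 - <<'E'
from h import *
d,s=load('w4')
c,psi=house(d,s,[(412,37),(391,265),(154,265),(128,35)],(270,160))
print('div',w2n(px2w(d,[(131,168),(118,0),(137,150)],.014,s)),'outer inner edge',w2n(px2w(d,[(415,186),(441,0)],.014,s)), 'angles')
a=px2w(d,[(415,186),(441,0)],.014,s); v=a[1]-a[0]; print(np.degrees(np.arctan2(-v[0],v[1])))
P,T=plan(s,c,psi,.060,-.06,.06)
E
```

```text
c [0.5764 0.2293] tag [0.5759 0.23  ] L 0.0951 W 0.0833 psi -3.240200203352257 nest [ 0.0595 -0.0671] -0.11020020335225696
div [[ 0.002  -0.0712]
 [ 0.0052 -0.0114]
 [ 0.0054 -0.0639]] outer inner edge [[ 0.1185 -0.0789]
 [ 0.12   -0.0116]] angles
-4.339694972458445
tool in housing frame x 0.0024 y -0.0555  dpsi -0.00
12 maxcurv 0.0
1 0 11 -0.00; 1 0 21 -0.00; 1 0 32 -0.00; 1 0 42 -0.00; 1 1 53 -0.00; 1 1 64 -0.00; 0 1 74 -0.00; 0 1 85 -0.00; 0 1 95 -0.00; 0 1 106 -0.00; 0 1 117 -0.00; 0 1 127 -0.00
```

Emit:
step_arm:
  series: "1 0 11 0; 2 0 21 0; 2 0 32 0; 2 0 42 0; 2 0 53 0; 2 0 64 0; 2 0 74 0; 2 0 85 0; 2 0 95 0; 2 0 106 0; 2 0 117 0; 2 0 126 0"

```text
time: 7.78
tool_pos: [0.5852, 0.2976, 0.0214]
orientation: [[0.998, -0.0, 0.059], [-0.059, 0.0, 0.998], [-0.0, -1.0, 0.0]]
contact_force: [-0.0, -2.4, -0.0]
grip_width: 0.698
```

```bash
python3 - <<'E'
from h import *
d,s=snap('wrist','w5'); print(s['time'],s['tool_pos'],np.degrees(toolyaw(s)),s['contact_force'],s['grip_width'])
E
```

```text
7.775 [0.5852 0.2976 0.0214] -3.3574801953092837 [-0.0309 -2.3751 -0.0197] 0.6978881925868858
```

View pics/w5.png

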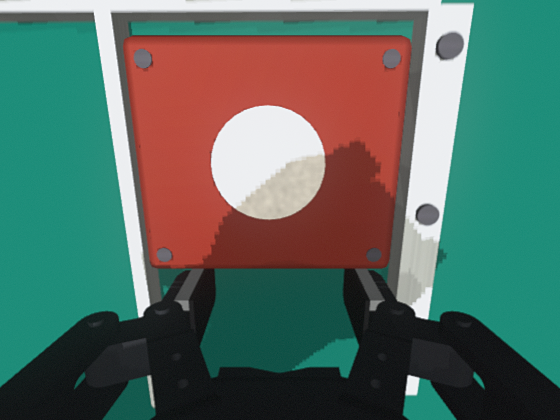

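```bash
python3 - <<'E'
from h import *
s=ctrl.observe(); psi=np.radians(-4.1)
x,y,z,p=tpose((.512,-.252),psi,.075)
print(x,y); print(rows(s,[(x,y,.13,p)]))
E
```

```text
0.5066376916750486 -0.32680805871982077
-43 -110 -630 0.01
```

Emit:
step_arm:
  series: "0 0 -15 0; 0 -30 -30 0; 0 -75 -60 0; 0 -110 -110 0; -5 -110 -170 0; -10 -110 -230 0; -15 -110 -290 0.01; -20 -110 -350 0.01; -25 -110 -410 0.01; -31 -110 -470 0.01; -37 -110 -530 0.01; -42 -110 -590 0.01"

```text
time: 9.32
tool_pos: [0.5069, -0.2928, 0.1316]
orientation: [[0.997, 0.0, 0.071], [-0.071, -0.001, 0.997], [0.0, -1.0, -0.001]]
contact_force: [1.2, -0.9, 1.0]
grip_width: 0.703
```

Emit:
step_arm:
  series: "-1 0 -40 0; -1 0 -40 0"

```text
time: 9.57
tool_pos: [0.5014, -0.3362, 0.1311]
orientation: [[0.997, -0.001, 0.079], [-0.079, -0.004, 0.997], [-0.001, -1.0, -0.004]]
contact_force: [-0.5, 0.2, 0.0]
grip_width: 0.697
```

```bash
python3 - <<'E'
from h import *
d,s=snap('wrist','w6'); print(s['time'],s['tool_pos'],np.degrees(toolyaw(s)),s['contact_force'],s['grip_width'])
d,s=snap('top','t6')
E
```

```text
9.575 [ 0.5014 -0.3362  0.1311] -4.538589524221536 [-0.5179  0.1648  0.0433] 0.696751498989467
```

View pics/w6.png

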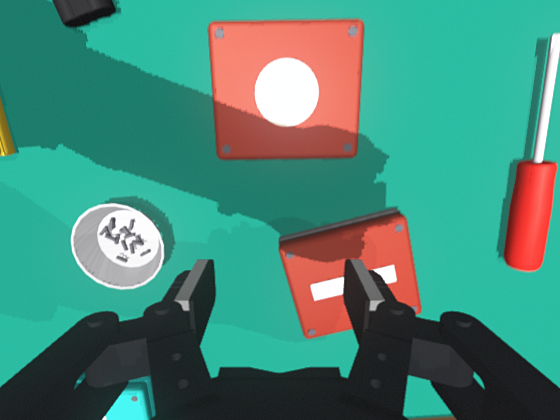

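View pics/t6.png

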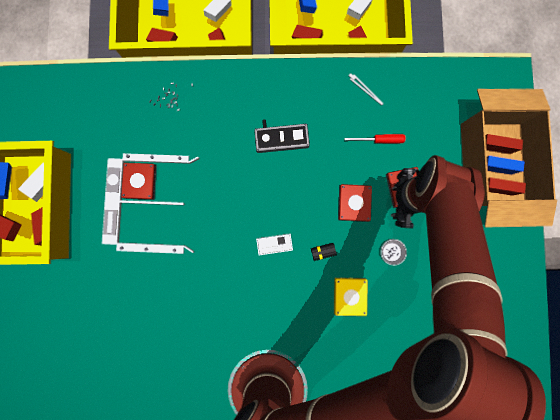

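```bash
python3 - <<'E'
from h import *
d,s=load('w6')
c,psi=house(d,s,[(363,21),(357,157),(217,159),(209,24)],(287,92))
b,pb=house(d,s,[(405,220),(420,312),(310,337),(281,248)],(353,283))
w=px2w(d,[(404,213),(281,238)],.026,s); print('bar front edge',w)
x,y,z,p=tpose(c,psi,.071,.021); print('start tool',x,y, 'finger rear y',y-.012)
tt=dict(s); tt['tool_pos']=np.array([x,y,.021]);
P=cubic(c,psi,.0615,-.14,.012,-.034); print(len(P))
T=[tpose(q[:2],q[2],.0555,.021) for q in P]
print(rows(s,[(x,y,z,p),tpose(c,psi,.058,.021)]+T[:10]))
E
```

```text
c [ 0.5135 -0.2522] tag [ 0.5139 -0.2509] L 0.0972 W 0.0843 psi -3.6811941503889902 nest [ 0.0229 -0.5513] -0.5511941503889901
c [ 0.556  -0.3946] tag [ 0.5555 -0.396 ] L 0.0930 W 0.0823 psi 10.599295772480806 nest [ 0.0732 -0.6912] 13.729295772480807
bar front edge [[ 0.5937 -0.3412  0.026 ]
 [ 0.5019 -0.3537  0.026 ]]
start tool 0.508908773949606 -0.3230180722300465 finger rear y -0.33501807223004654
44
7 110 14 -0.01; 6 110 27 -0.01; 5 110 41 -0.00; 5 110 53 0.01; 4 110 65 0.03; 4 110 77 0.04; 4 110 89 0.05; 4 110 101 0.06; 4 110 112 0.07; 5 110 124 0.08; 5 110 136 0.08; 6 110 148 0.09
```

Emit:
step_arm:
  series: "7 10 18 -0.01; 7 50 18 -0.01; 7 90 18 -0.01; 7 110 18 -0.01; 6 110 29 -0.01; 5 110 41 0; 5 110 53 0.01; 4 110 65 0.03; 4 110 77 0.04; 4 110 89 0.05; 4 110 101 0.06; 4 110 112 0.07"

```text
time: 11.18
tool_pos: [0.5165, -0.2174, 0.0213]
orientation: [[0.99, -0.0, 0.139], [-0.139, 0.0, 0.99], [-0.0, -1.0, 0.0]]
contact_force: [-0.9, -2.3, 2.0]
grip_width: 0.704
```

```bash
python3 - <<'E'
from h import *
d,s=snap('wrist','w7'); print(s['time'],s['tool_pos'],np.degrees(toolyaw(s)),s['contact_force'],s['grip_width'])
E
```

```text
11.175 [ 0.5165 -0.2174  0.0213] -7.995184672896769 [-0.9478 -2.3401  1.9603] 0.7044035342915579
```

View pics/w7.png

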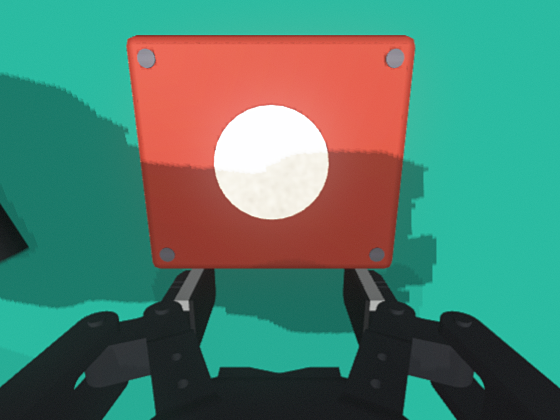

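```bash
python3 - <<'E'
from h import *
d,s=load('w7')
c,psi=house(d,s,[(413,38),(391,268),(154,268),(128,38)],(271,162))
P,T=plan(s,c,psi,.0615,-.14,-.034,step=.012)
E
```

```text
c [ 0.5218 -0.163 ] tag [ 0.5217 -0.1621] L 0.0953 W 0.0840 psi -7.950104030062287 nest [ 0.0264 -0.4619] -4.8201040300622875
tool in housing frame x 0.0023 y -0.0546  dpsi -0.05
36 maxcurv 1.4401051274324927
-1 0 12 0.01; -1 0 24 0.02; -1 0 36 0.03; -1 0 48 0.04; -1 0 60 0.04; -1 0 72 0.05; 0 0 84 0.05; 0 0 95 0.06; 1 0 107 0.06; 1 0 119 0.06; 2 0 131 0.06; 3 0 143 0.06
4 0 155 0.06; 5 0 167 0.06; 5 0 179 0.05; 6 0 191 0.05; 7 0 203 0.04; 8 0 215 0.03; 9 0 227 0.02; 9 0 239 0.01; 10 0 251 0.00; 11 0 263 -0.01; 11 0 275 -0.02; 12 0 287 -0.03
```

Emit:
step_arm:
  series: "-1 0 12 0.01; -1 0 24 0.02; -1 0 36 0.03; -1 0 48 0.04; -1 0 60 0.04; -1 0 72 0.05; 0 0 84 0.05; 0 0 95 0.06; 1 0 107 0.06; 1 0 119 0.06; 2 0 131 0.06; 3 0 143 0.06"

```text
time: 12.72
tool_pos: [0.5394, -0.0761, 0.0213]
orientation: [[0.98, 0.0, 0.198], [-0.198, 0.0, 0.98], [-0.0, -1.0, 0.0]]
contact_force: [-0.2, -1.5, -0.7]
grip_width: 0.702
```

```bash
python3 - <<'E'
from h import *
d,s=snap('wrist','w8'); print(s['time'],s['tool_pos'],np.degrees(toolyaw(s)),s['contact_force'],s['grip_width'])
t=s['tool_pos'][:2]; y=toolyaw(s)
c=t-(.0023*np.array([np.cos(y),np.sin(y)])-.0546*np.array([-np.sin(y),np.cos(y)]))
print(w2px(d,[[*c,.026]],s))
P,T=plan(s,c,y,.0615,-.14,-.034,step=.012)
E
```

```text
12.725 [ 0.5394 -0.0761  0.0213] -11.397627347684695 [-0.2174 -1.5366 -0.7203] 0.7017068608291311
[[271.6258 164.4715]]
tool in housing frame x 0.0023 y -0.0546  dpsi 0.00
24 maxcurv 1.422323528553461
0 0 12 -0.00; 0 0 24 -0.01; 0 0 36 -0.01; 1 0 48 -0.01; 1 0 60 -0.02; 1 0 72 -0.03; 1 0 84 -0.04; 1 0 96 -0.05; 1 0 108 -0.06; 1 0 120 -0.07; 1 0 132 -0.08; 0 0 144 -0.09
0 0 156 -0.11; -1 0 168 -0.13; -1 0 180 -0.14; -3 0 192 -0.14; -5 0 203 -0.14; -6 0 215 -0.14; -8 0 227 -0.14; -10 0 239 -0.14; -12 0 251 -0.14; -13 0 263 -0.14; -15 0 274 -0.14; -17 0 286 -0.14
```

View pics/w8.png

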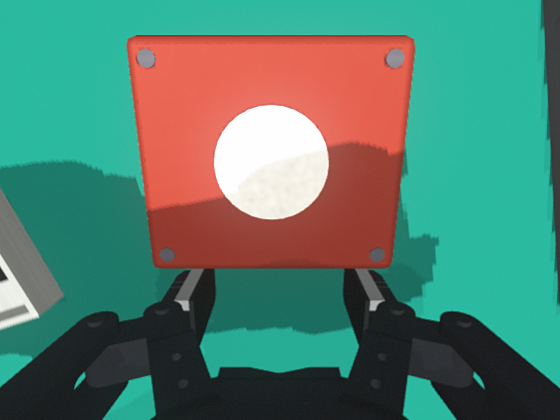

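Rigidly carried; continuing.

Emit:
step_arm:
  series: "0 0 12 0; 0 0 24 -0.01; 0 0 36 -0.01; 1 0 48 -0.01; 1 0 60 -0.02; 1 0 72 -0.03; 1 0 84 -0.04; 1 0 96 -0.05; 1 0 108 -0.06; 1 0 120 -0.07; 1 0 132 -0.08; 0 0 144 -0.09"

```text
time: 14.28
tool_pos: [0.568, 0.0649, 0.0214]
orientation: [[0.994, 0.0, 0.108], [-0.108, -0.0, 0.994], [0.0, -1.0, 0.0]]
contact_force: [-0.7, -2.0, 1.2]
grip_width: 0.701
```

```bash
python3 - <<'E'
from h import *
d,s=snap('wrist','w9'); print(s['time'],s['tool_pos'],np.degrees(toolyaw(s)),s['contact_force'],s['grip_width'])
t=s['tool_pos'][:2]; y=toolyaw(s)
c=t-(.0023*np.array([np.cos(y),np.sin(y)])-.0546*np.array([-np.sin(y),np.cos(y)]))
print(w2px(d,[[*c,.026]],s))
P,T=plan(s,c,y,.0615,-.12,-.034,step=.012)
E
```

```text
14.275 [0.568  0.0649 0.0214] -6.213880910430793 [-0.7264 -1.9793  1.1821] 0.7008931903907006
[[271.7442 164.3705]]
tool in housing frame x 0.0023 y -0.0546  dpsi 0.00
12 maxcurv 1.41367709960036
1 0 12 -0.02; 2 0 24 -0.04; 2 0 36 -0.05; 1 0 48 -0.06; 1 0 60 -0.05; 0 0 72 -0.05; -1 0 84 -0.05; -1 0 96 -0.05; -2 0 107 -0.05; -3 0 119 -0.05; -3 0 131 -0.05; -4 0 143 -0.05
```

View pics/w9.png

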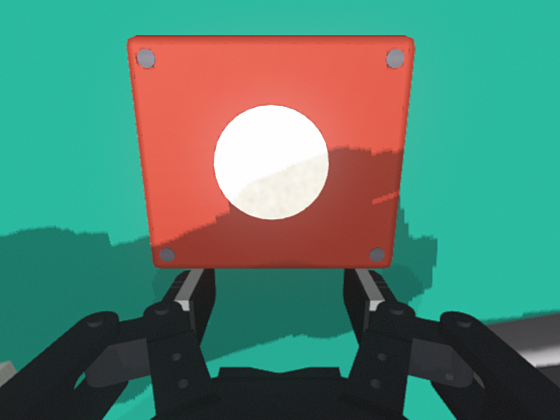

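Emit:
step_arm:
  series: "1 0 12 -0.02; 2 0 24 -0.04; 2 0 36 -0.05; 1 0 48 -0.06; 1 0 60 -0.05; 0 0 72 -0.05; -1 0 84 -0.05; -1 0 96 -0.05; -2 0 107 -0.05; -3 0 119 -0.05; -3 0 131 -0.05; -4 0 142 -0.05"

```text
time: 15.82
tool_pos: [0.5793, 0.2067, 0.0213]
orientation: [[0.998, 0.0, 0.059], [-0.059, 0.0, 0.998], [0.0, -1.0, 0.0]]
contact_force: [0.5, -1.4, 0.9]
grip_width: 0.705
```

```bash
python3 - <<'E'
from h import *
d,s=snap('wrist','w10'); print(s['time'],s['tool_pos'],np.degrees(toolyaw(s)),s['contact_force'],s['grip_width'])
E
```

```text
15.825 [0.5793 0.2067 0.0213] -3.3676510570569262 [ 0.4582 -1.3868  0.9286] 0.7047100078901412
```

View pics/w10.png

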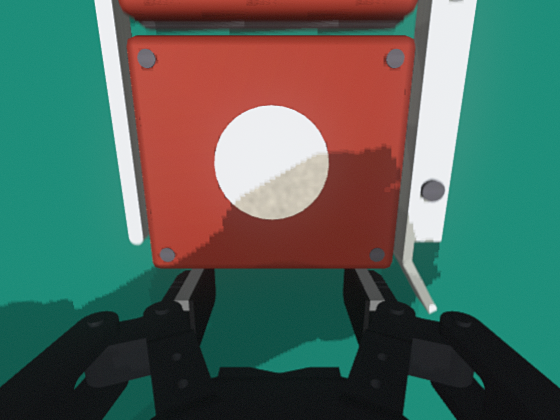

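```bash
python3 - <<'E'
from h import *
crop('top0','tC',430,560,80,240,4)
crop('side0','sC',400,560,220,400,4)
s=ctrl.observe(); c=(.556,-.3946); psi=np.radians(10.6)
x,y,z,p=tpose(c,psi,.068,.13); print(x,y,rows(s,[(x,y,z,p)]))
E
```

```text
0.568508691841665 -0.4614396037421697 27 -110 -670 -0.24
```

View pics/tC.png

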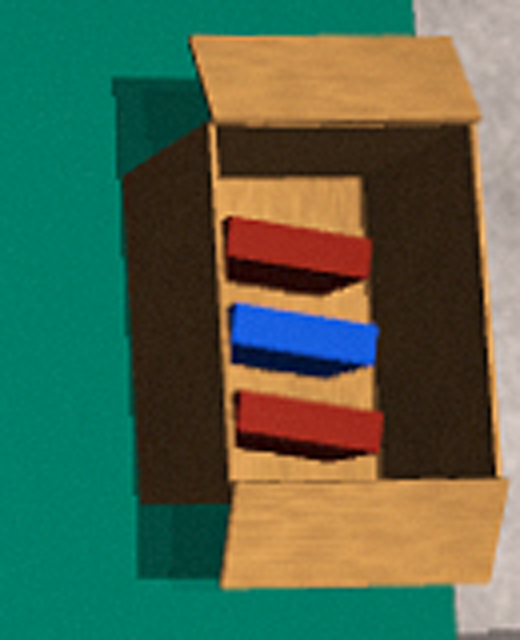

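View pics/sC.png

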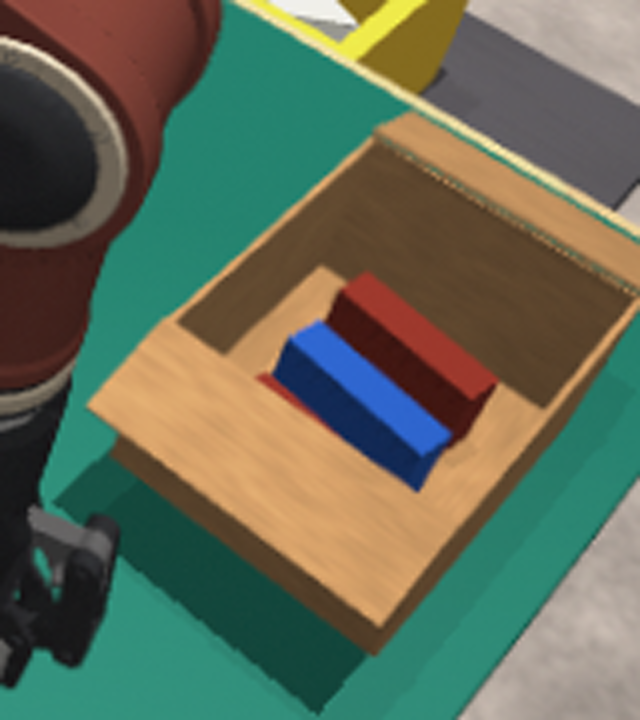

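Emit:
step_arm:
  series: "0 0 -15 0; 0 -30 -30 0; 0 -75 -60 0; 2 -110 -115 0; 4 -110 -175 -0.02; 7 -110 -235 -0.05; 10 -110 -295 -0.08; 13 -110 -355 -0.11; 16 -110 -415 -0.14; 19 -110 -475 -0.17; 22 -110 -535 -0.2; 25 -110 -595 -0.22"

```text
time: 17.38
tool_pos: [0.567, -0.3933, 0.1313]
orientation: [[0.987, -0.001, -0.159], [0.159, -0.001, 0.987], [-0.001, -1.0, -0.0]]
contact_force: [0.8, -0.1, 0.2]
grip_width: 0.698
```

```bash
python3 - <<'E'
from h import *
s=ctrl.observe(); c=(.556,-.3946); psi=np.radians(10.6)
x,y,z,p=tpose(c,psi,.068,.13); print(s['tool_pos'],rows(s,[(x,y,z,p)]))
E
```

```text
[ 0.567  -0.3933  0.1313] -9 1 -68 -0.03
```

Emit:
step_arm:
  series: "-4 0 -40 -0.03; -9 0 -68 -0.03; -9 0 -68 -0.03"

```text
time: 17.75
tool_pos: [0.5674, -0.463, 0.1304]
orientation: [[0.983, -0.003, -0.183], [0.183, -0.002, 0.983], [-0.003, -1.0, -0.002]]
contact_force: [-0.3, -0.3, -0.5]
grip_width: 0.702
```

```bash
python3 - <<'E'
from h import *
d,s=snap('wrist','w11'); print(s['time'],s['tool_pos'],np.degrees(toolyaw(s)),s['contact_force'],s['grip_width'])
d,s=snap('top','t11')
crop('t11','t11c',90,450,110,290,2)
E
```

```text
17.75 [ 0.5674 -0.463   0.1304] 10.53779344148475 [-0.3265 -0.2968 -0.5214] 0.7018817413975551
```

View pics/w11.png

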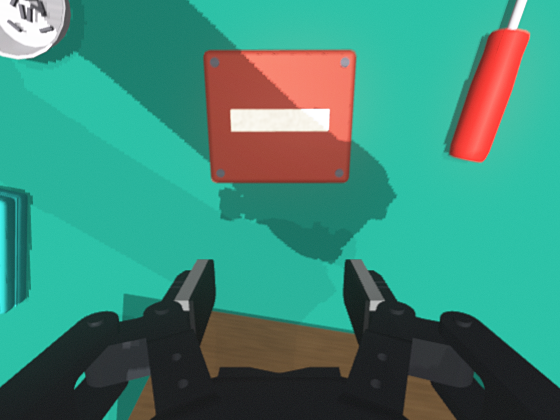

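View pics/t11c.png

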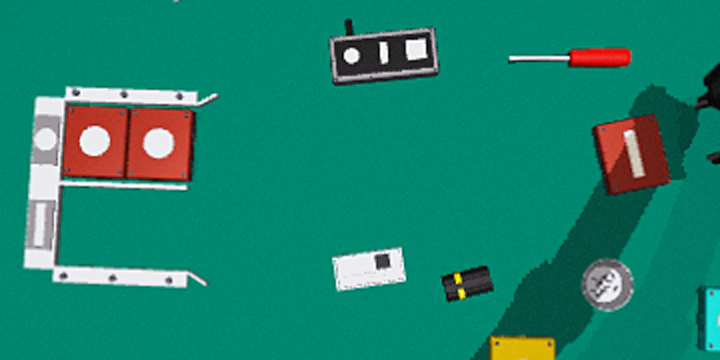

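```bash
cat > bar.py <<'E'
from h import *
SH=A0=np.array([[.418,.027],[.430,-.0735],[.379,-.077],[.368,.020]])  # shell corners (padded slightly)
def seg(n0,s0,n1,s1):
    t=np.linspace(0,1,1001);L=n1[1]-n0[1]
    X=(2*t**3-3*t**2+1)*n0[0]+(t**3-2*t**2+t)*s0*L+(-2*t**3+3*t**2)*n1[0]+(t**3-t**2)*s1*L
    return X,n0[1]+L*t
def path(c,psi,wps,Yend):
    n=w2n(c)[0]; s0=-np.tan(psi-YN); Xs,Ys=[],[]
    for X1,Y1,s1 in wps:
        X,Y=seg(n,s0,(X1,Y1),s1); Xs.append(X[:-1]);Ys.append(Y[:-1]); n=(X1,Y1);s0=s1
    e=np.arange(Y1,Yend,2e-4); Xs.append(e*0+X1);Ys.append(e)
    X=np.concatenate(Xs);Y=np.concatenate(Ys)
    S=np.r_[0,np.cumsum(np.hypot(np.diff(X),np.diff(Y)))]
    th=-np.arctan2(np.gradient(X,S),np.gradient(Y,S))
    return X,Y,S,th
def evalp(X,Y,S,th):
    q=np.arange(0,S[-1],.004); Xi,Yi,ti=[np.interp(q,S,v) for v in (X,Y,th)]
    k=max(abs(np.diff(ti)))/.004
    cl=9
    for w,p in zip(n2w(np.c_[Xi,Yi]),ti+YN):
        e=np.array([np.cos(p),np.sin(p)]);f=np.array([-e[1],e[0]])
        box=np.float32([w+a*.05*e+b*.044*f for a,b in ((1,1),(1,-1),(-1,-1),(-1,1))])*1000
        fng=np.float32([w+a*.047*e+b*f for a,b in ((1,-.044),(1,-.07),(-1,-.07),(-1,-.044))])*1000
        for B in (box,fng):
          for pt in SH*1000: cl=min(cl,-cv2.pointPolygonTest(B,tuple(map(float,pt)),True)/1000)
          for pt in B: cl=min(cl,-cv2.pointPolygonTest(np.float32(SH*1000),tuple(map(float,pt)),True)/1000)
    return k,cl
E
python3 - <<'E'
from bar import *
import itertools
d,s=load('w11')
print('wall',px2w(d,[(280,315),(150,295)],0,s))
c,psi=house(d,s,[(355,52),(350,181),(212,181),(205,52)],(280,120))
best=[]
for X1,Y1,s1,Y2 in itertools.product([-.02,-.01,0,.01],[-.35,-.3,-.26,-.22],[0,-.1,-.2,-.3,-.45],[-.13,-.115,-.1]):
    k,cl=evalp(*path(c,psi,[(X1,Y1,s1),(-.0615,Y2,0)],.0))
    best.append((k,cl,X1,Y1,s1,Y2))
for b in sorted([b for b in best if b[1]>.010])[:6]: print(np.round(b,3))
for b in sorted([b for b in best if b[1]>.015])[:4]: print(np.round(b,3))
E
```

```text
wall [[ 0.5869 -0.5625  0.    ]
 [ 0.4703 -0.5635  0.    ]]
c [ 0.5561 -0.3957] tag [ 0.5557 -0.3957] L 0.0971 W 0.0837 psi 10.793381430363473 nest [ 0.0733 -0.6923] 13.923381430363474
[ 3.181  0.012 -0.01  -0.3   -0.45  -0.1  ]
[ 3.198  0.011  0.01  -0.35  -0.45  -0.1  ]
[ 3.453  0.01   0.    -0.35  -0.3   -0.1  ]
[ 4.033  0.018 -0.02  -0.26  -0.45  -0.1  ]
[ 4.051  0.011 -0.01  -0.3   -0.45  -0.115]
[ 4.064  0.011 -0.01  -0.35  -0.1   -0.1  ]
[ 4.033  0.018 -0.02  -0.26  -0.45  -0.1  ]
[ 4.366  0.017  0.01  -0.35  -0.3   -0.1  ]
[ 4.584  0.02   0.    -0.3   -0.45  -0.1  ]
[ 4.638  0.016 -0.01  -0.3   -0.3   -0.1  ]
```

```bash
cat >> bar.py <<'E'
def follow(s,c,wps,Yend,a,b,psi=None,step=.012,n=12,z=.021):
    psi=toolyaw(s) if psi is None else psi
    X,Y,S,th=path(c,psi,wps,Yend); print('k,cl',evalp(X,Y,S,th),'len',S[-1])
    N=int(np.ceil(S[-1]/step)); q=np.linspace(0,S[-1],N+1)[1:]
    T=[]
    for w,p in zip(n2w(np.c_[np.interp(q,S,X),np.interp(q,S,Y)]),np.interp(q,S,th)+YN):
        e=np.array([np.cos(p),np.sin(p)]);f=np.array([-e[1],e[0]]); T.append((*(w+a*e+b*f),z,p))
    print(N,rows(s,T[:n])); return T
def cen(s,a,b):
    y=toolyaw(s); e=np.array([np.cos(y),np.sin(y)]);f=np.array([-e[1],e[0]]); return s['tool_pos'][:2]-a*e-b*f
E
python3 - <<'E'
from bar import *
d,s=load('w11')
c,psi=house(d,s,[(355,52),(350,181),(212,181),(205,52)],(280,120))
print(rows(s,[tpose(c,psi,.067,.021),tpose(c,psi,.0565,.021)]))
follow(s,c,[(-.02,-.26,-.45),(-.060,-.1,0)],0,0,-.0555,psi)
E
```

```text
c [ 0.5561 -0.3957] tag [ 0.5557 -0.3957] L 0.0971 W 0.0837 psi 10.793381430363473 nest [ 0.0733 -0.6923] 13.923381430363474
2 109 1 -0.00; 2 109 12 -0.00
k,cl (np.float64(3.7044603848623683), 0.017519218532005044) len 0.7095834644770602
60 1 109 25 0.01; 0 109 37 0.02; 0 109 48 0.04; 0 109 60 0.05; 0 109 72 0.06; 0 109 84 0.07; 1 109 96 0.08; 1 109 108 0.08; 2 109 119 0.09; 3 109 131 0.09; 4 109 143 0.10; 5 109 155 0.10
```

Emit:
step_arm:
  series: "2 45 1 0; 2 90 1 0; 2 109 2 0; 2 109 13 0; 1 109 25 0.01; 0 109 37 0.02; 0 109 48 0.04; 0 109 60 0.05; 0 109 72 0.06; 0 109 84 0.07; 1 109 96 0.08; 1 109 108 0.08"

```text
time: 19.35
tool_pos: [0.5516, -0.3509, 0.0222]
orientation: [[0.994, 0.0, -0.111], [0.111, 0.0, 0.994], [0.0, -1.0, 0.0]]
contact_force: [0.3, -2.9, 1.6]
grip_width: 0.702
```

```bash
python3 - <<'E'
from h import *
d,s=snap('wrist','w12'); print(s['time'],s['tool_pos'],np.degrees(toolyaw(s)),s['contact_force'],s['grip_width'])
E
```

```text
19.35 [ 0.5516 -0.3509  0.0222] 6.364509952758367 [ 0.3156 -2.8856  1.6145] 0.701958965856193
```

View pics/w12.png

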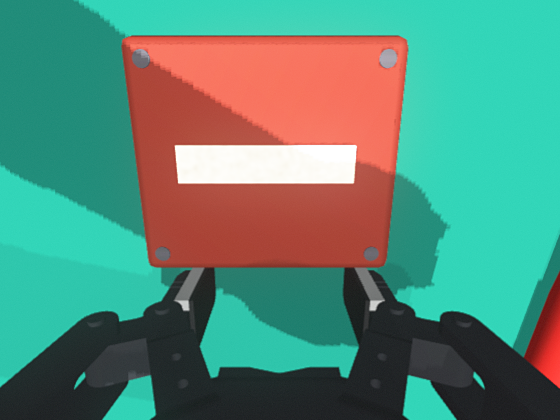

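```bash
python3 - <<'E'
from bar import *
d,s=load('w12')
c,psi=house(d,s,[(407,38),(387,267),(149,267),(123,38)],(266,164))
y=toolyaw(s); e=np.array([np.cos(y),np.sin(y)]);f=np.array([-e[1],e[0]]); r=s['tool_pos'][:2]-c; a,b=r@e,r@f; print(a,b)
follow(s,c,[(-.02,-.26,-.45),(-.060,-.1,0)],0,a,b)
E
```

```text
c [ 0.5413 -0.2971] tag [ 0.541  -0.2972] L 0.0960 W 0.0841 psi 6.4102352066758135 nest [ 0.0531 -0.5947] 9.540235206675813
0.0042792076489371654 -0.05459666000156529
k,cl (np.float64(3.7010306026587076), 0.017493097754411456) len 0.6098620051516048
51 0 1 12 0.01; -1 1 24 0.02; -1 1 36 0.02; -1 1 48 0.03; -1 1 60 0.03; 0 1 72 0.03; 0 1 84 0.03; 0 1 96 0.03; 1 1 107 0.03; 1 1 119 0.02; 2 1 131 0.02; 2 1 143 0.01
```

Emit:
step_arm:
  series: "0 1 12 0.01; -1 1 24 0.02; -1 1 36 0.02; -1 1 48 0.03; -1 1 60 0.03; 0 1 72 0.03; 0 1 84 0.03; 0 1 96 0.03; 1 1 107 0.03; 1 1 119 0.02; 2 1 131 0.02; 2 1 143 0.01"

```text
time: 20.9
tool_pos: [0.5378, -0.2087, 0.0213]
orientation: [[0.995, 0.0, -0.102], [0.102, 0.0, 0.995], [0.0, -1.0, 0.0]]
contact_force: [0.9, -0.2, -0.8]
grip_width: 0.705
```

```bash
python3 - <<'E'
from bar import *
s=ctrl.observe(); print(s['tool_pos'],np.degrees(toolyaw(s)),s['contact_force'])
a,b=.0043,-.0546
follow(s,cen(s,a,b),[(-.02,-.26,-.45),(-.060,-.1,0)],0,a,b)
E
```

```text
[ 0.5378 -0.2087  0.0213] 5.827870296227158 [ 0.9255 -0.1973 -0.832 ]
k,cl (np.float64(3.6891696105006155), 0.017445646282397607) len 0.4668183575985928
39 0 0 12 -0.01; 1 0 24 -0.01; 1 0 36 -0.02; 1 0 48 -0.03; 1 0 60 -0.04; 1 0 72 -0.06; 1 0 84 -0.07; 1 0 96 -0.09; 1 0 108 -0.10; 1 0 120 -0.12; 0 0 132 -0.14; -1 0 145 -0.16
```

Emit:
step_arm:
  series: "0 0 12 -0.01; 1 0 24 -0.01; 1 0 36 -0.02; 1 0 48 -0.03; 1 0 60 -0.04; 1 0 72 -0.06; 1 0 84 -0.07; 1 0 96 -0.09; 1 0 108 -0.1; 1 0 120 -0.12; 0 0 132 -0.14; -1 0 145 -0.16"

```text
time: 22.4
tool_pos: [0.522, -0.0648, 0.0214]
orientation: [[0.966, 0.0, -0.259], [0.259, -0.0, 0.966], [0.0, -1.0, -0.0]]
contact_force: [0.4, -0.3, -0.7]
grip_width: 0.701
```

```bash
python3 - <<'E'
from bar import *
d,s=snap('wrist','w13'); print(s['tool_pos'],np.degrees(toolyaw(s)),s['contact_force'])
a,b=.0043,-.0546
follow(s,cen(s,a,b),[(-.02,-.26,-.45),(-.060,-.1,0)],0,a,b)
E
```

```text
[ 0.522  -0.0648  0.0214] 15.018749364168075 [ 0.4359 -0.2971 -0.73  ]
k,cl (np.float64(3.6884013428402955), 0.017444838538520625) len 0.3228799497047282
27 1 0 12 -0.01; 1 0 24 -0.03; 2 0 36 -0.06; 3 0 48 -0.08; 3 0 60 -0.10; 1 0 72 -0.08; -1 0 84 -0.06; -3 0 96 -0.04; -5 0 108 -0.02; -6 0 119 0.01; -8 0 131 0.03; -9 0 143 0.06
```

View pics/w13.png

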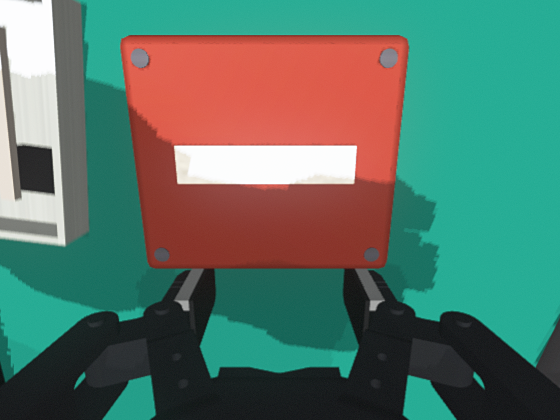

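```bash
python3 - <<'E'
from bar import *
d,s=load('w13')
print('shell corner top',px2w(d,[(66,244),(54,0)],.018,s),'base edge z0',px2w(d,[(87,232),(83,0)],0,s))
c,psi=house(d,s,[(407,38),(387,267),(149,267),(122,38)],(266,164)); print(cen(s,.0043,-.0546))
E
```

```text
shell corner top [[ 0.4303 -0.0689  0.018 ]
 [ 0.4192  0.0213  0.018 ]] base edge z0 [[ 0.4292 -0.0705  0.    ]
 [ 0.4184  0.0265  0.    ]]
c [ 0.5036 -0.0131] tag [ 0.5034 -0.0132] L 0.0955 W 0.0836 psi 15.119674814724485 nest [-0.     -0.3132] 18.249674814724486
[ 0.5037 -0.0131]
```

Matches my shell model (17 mm clearance). Continue.

Emit:
step_arm:
  series: "1 0 12 -0.01; 1 0 24 -0.03; 2 0 36 -0.06; 3 0 48 -0.08; 3 0 60 -0.1; 1 0 72 -0.08; -1 0 84 -0.06; -3 0 96 -0.04; -5 0 108 -0.02"

```text
time: 23.58
tool_pos: [0.489, 0.0384, 0.0214]
orientation: [[0.961, -0.0, -0.276], [0.276, 0.0, 0.961], [-0.0, -1.0, 0.0]]
contact_force: [1.0, -1.3, -0.2]
grip_width: 0.703
```

```bash
python3 - <<'E'
from bar import *
d,s=snap('wrist','w14'); print(s['tool_pos'],np.degrees(toolyaw(s)),s['contact_force'])
a,b=.0043,-.0546
c=cen(s,a,b);print(w2n(c),w2px(d,[[*c,.026]],s))
follow(s,c,[(-.060,-.1,0)],.0,a,b)
E
```

```text
[0.489  0.0384 0.0214] 16.02559679945512 [ 0.9554 -1.2608 -0.2194]
[[-0.0394 -0.2124]] [[266.8849 164.108 ]]
k,cl (np.float64(3.5654524497308975), 0.017105942662975483) len 0.2146373047699498
18 -1 0 12 0.03; -2 0 24 0.06; -3 0 36 0.09; -4 0 47 0.12; -4 0 59 0.15; -4 0 71 0.19; -4 0 83 0.23; -3 0 95 0.27; -2 0 107 0.31; 1 0 119 0.33; 5 0 130 0.33; 9 0 141 0.33
```

View pics/w14.png

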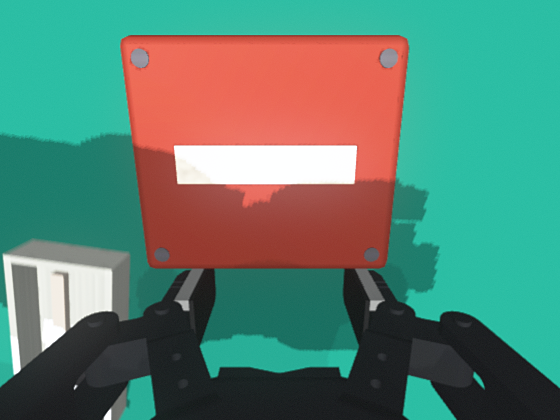

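Emit:
step_arm:
  series: "-1 0 12 0.03; -2 0 24 0.06; -3 0 36 0.09; -4 0 47 0.12; -4 0 59 0.15; -4 0 71 0.19; -4 0 83 0.23; -3 0 95 0.27; -2 0 107 0.31; 1 0 119 0.33"

```text
time: 24.88
tool_pos: [0.4567, 0.1527, 0.0213]
orientation: [[0.999, -0.001, 0.05], [-0.05, -0.001, 0.999], [-0.001, -1.0, -0.001]]
contact_force: [0.6, -1.5, 0.7]
grip_width: 0.697
```

```bash
python3 - <<'E'
from bar import *
d,s=snap('wrist','w15'); print(s['time'],s['tool_pos'],np.degrees(toolyaw(s)),s['contact_force'])
a,b=.0043,-.0546
c=cen(s,a,b);print(w2n(c),w2px(d,[[*c,.026]],s))
follow(s,c,[(-.060,-.03,0)],.03,a,b)
E
```

```text
24.875 [0.4567 0.1527 0.0213] -2.887608899368576 [ 0.6285 -1.5078  0.7129]
[[-0.0604 -0.0956]] [[266.3783 164.3639]]
k,cl (np.float64(0.7555671695531557), 0.11204676782482287) len 0.12543959257237572
11 0 0 11 0.01; -1 0 23 0.01; 0 0 34 0.01; 0 0 46 0.01; 0 0 57 0.01; 0 0 68 0.00; 1 0 80 0.00; 1 0 91 0.00; 1 0 103 0.00; 1 0 114 0.00; 1 0 125 0.00
```

View pics/w15.png

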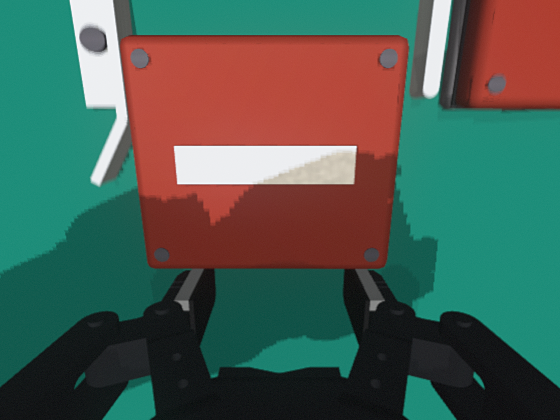

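Emit:
step_arm:
  series: "1 0 11 0.01; 2 0 23 0.01; 2 0 34 0.01; 2 0 46 0.01; 2 0 57 0.01; 2 0 68 0.01; 2 0 80 0.01; 2 0 91 0.01; 2 0 103 0.01; 2 0 114 0.01; 2 0 125 0.01"

```text
time: 26.3
tool_pos: [0.4655, 0.2776, 0.0213]
orientation: [[0.998, -0.0, 0.059], [-0.059, -0.0, 0.998], [-0.0, -1.0, -0.0]]
contact_force: [-0.1, -1.2, 0.2]
grip_width: 0.701
```

```bash
python3 - <<'E'
from bar import *
d,s=snap('wrist','w16'); print(s['time'],s['tool_pos'],np.degrees(toolyaw(s)),s['contact_force'])
E
```

```text
26.3 [0.4655 0.2776 0.0213] -3.3783725766400297 [-0.1163 -1.2299  0.2107]
```

View pics/w16.png

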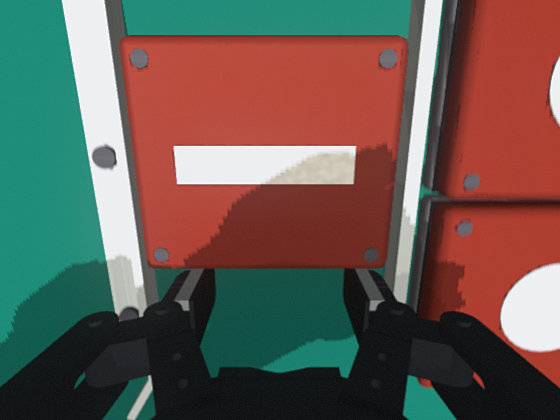

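```bash
python3 - <<'E'
from bar import *
s=ctrl.observe()
print(rows(s,[(.705,-.14,.15,np.radians(4.5))]))
E
```

```text
263 -129 -406 -0.14
```

Emit:
step_arm:
  series: "0 0 -15 0; 0 -30 -30 0; 0 -80 -50 0; 35 -125 -90 -0.02; 70 -129 -135 -0.04; 105 -129 -180 -0.06; 140 -129 -225 -0.08; 175 -129 -270 -0.1; 210 -129 -315 -0.12; 240 -129 -365 -0.14; 263 -129 -406 -0.14; 263 -129 -406 -0.14"

```text
time: 27.85
tool_pos: [0.7028, -0.153, 0.1493]
orientation: [[0.997, -0.001, -0.071], [0.071, -0.006, 0.997], [-0.002, -1.0, -0.005]]
contact_force: [-0.8, 0.3, 0.7]
grip_width: 0.702
```

Emit:
step_arm:
  series: "0 0 0 0; 0 0 0 0; 0 0 0 0"
  fingers: 0

```text
time: 28.22
tool_pos: [0.704, -0.1421, 0.1506]
orientation: [[0.997, -0.0, -0.083], [0.083, 0.001, 0.997], [0.0, -1.0, 0.001]]
contact_force: [0.3, 0.6, 0.1]
grip_width: 0.065
```

```bash
python3 - <<'E'
from h import *
d,s=snap('wrist','w17'); print(s['time'],s['tool_pos'],np.degrees(toolyaw(s)),s['orientation'][:,1],s['contact_force'],s['grip_width'])
d,s=snap('top','t17'); crop('t17','t17c',90,290,110,270,4)
snap('side','s17')
E
```

```text
28.225 [ 0.704  -0.1421  0.1506] 4.7679322215148865 [-0.      0.0009 -1.    ] [0.2534 0.6183 0.0722] 0.06546369046939769
```

View pics/w17.png

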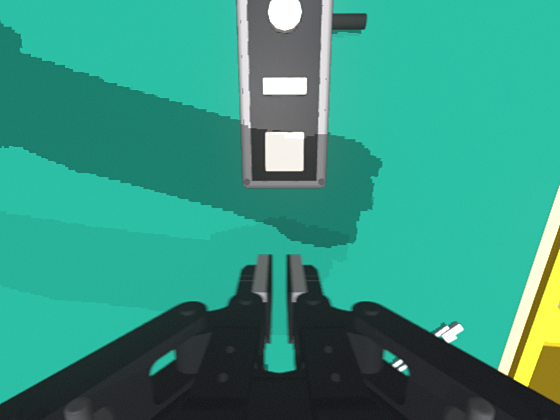

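View pics/t17c.png

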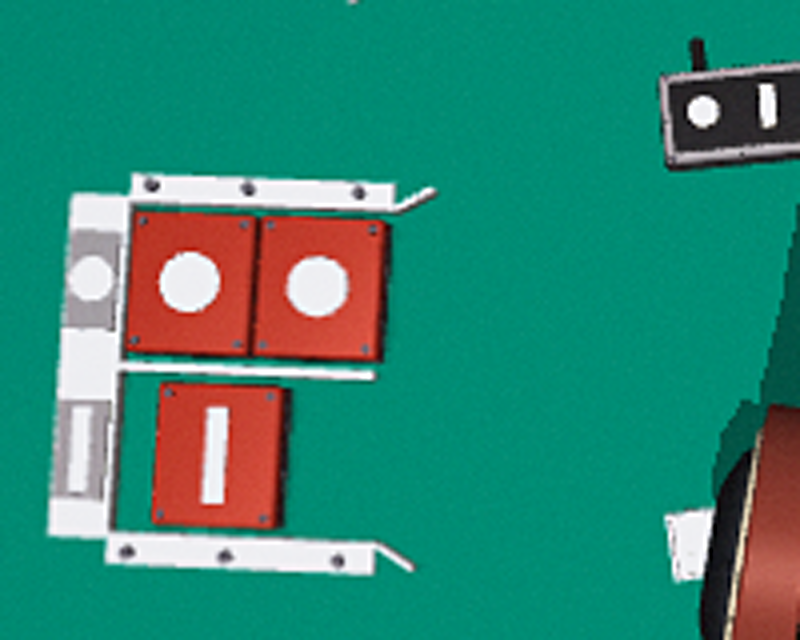

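View pics/s17.png

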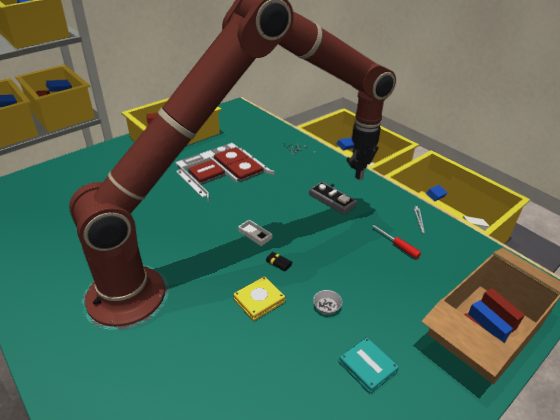

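```bash
python3 - <<'E'
from h import *
d,s=load('w17')
k=px2w(d,[(285,13),(285,86.5),(285,151.5)],.036,s); print(k,np.linalg.norm(np.diff(k,axis=0),axis=1))
v=k[0]-k[2]; psi=np.arctan2(-v[0],v[1]); print(np.degrees(psi))
s=ctrl.observe()
print(s['grip_width'],rows(s,[(k[0][0],k[0][1],.075,psi),(k[1][0],k[1][1],.075,psi),(k[2][0],k[2][1],.075,psi)]))
E
```

```text
[[ 0.6971 -0.007   0.036 ]
 [ 0.7011 -0.0514  0.036 ]
 [ 0.705  -0.0954  0.036 ]] [0.0446 0.0442]
5.057083371937014
0.0011506248503450305 4 76 136 -0.01; 4 76 92 -0.01; 5 76 47 -0.01
```

Emit:
step_arm:
  series: "4 0 45 -0.01; 4 20 90 -0.01; 4 50 125 -0.01; 4 76 136 -0.01; 4 86 136 -0.01; 4 92 136 -0.01; 4 96 136 -0.01; 4 98 136 -0.01; 4 98 136 -0.01"

```text
time: 29.5
tool_pos: [0.6976, -0.0092, 0.0532]
orientation: [[0.996, 0.001, -0.09], [0.09, -0.001, 0.996], [0.001, -1.0, -0.001]]
contact_force: [0.0, -0.5, 2.5]
grip_width: -0.0
```

```bash
python3 - <<'E'
from h import *
s=ctrl.observe(); print(s['tool_pos'],s['contact_force'],s['grip_width'])
E
```

```text
[ 0.6976 -0.0092  0.0532] [ 0.0174 -0.4991  2.4996] -0.00038661140751274943
```

Emit:
step_arm:
  series: "0 2 0 0; 0 4 0 0; 0 5 0 0; 0 6 0 0; 0 6 0 0; 0 6 0 0"

```text
time: 30.25
tool_pos: [0.6977, -0.009, 0.0482]
orientation: [[0.996, 0.002, -0.09], [0.09, -0.001, 0.996], [0.002, -1.0, -0.002]]
contact_force: [-1.4, -4.1, 9.8]
grip_width: 0.0
```

```bash
python3 - <<'E'
from h import *
for i in range(2):
    d,s=snap('wrist','w18'); s=ctrl.observe(); print(s['tool_pos'],s['contact_force'],s['grip_width'])
snap('side','s18'); crop('s18','s18c',280,400,150,240,6)
E
```

```text
[ 0.6977 -0.0091  0.0482] [-2.1533 -2.8336  9.4651] -0.004773134703525797
[ 0.6977 -0.0091  0.0482] [-2.2946 -3.4235  8.7929] 0.0026641439112096744
```

View pics/s18c.png

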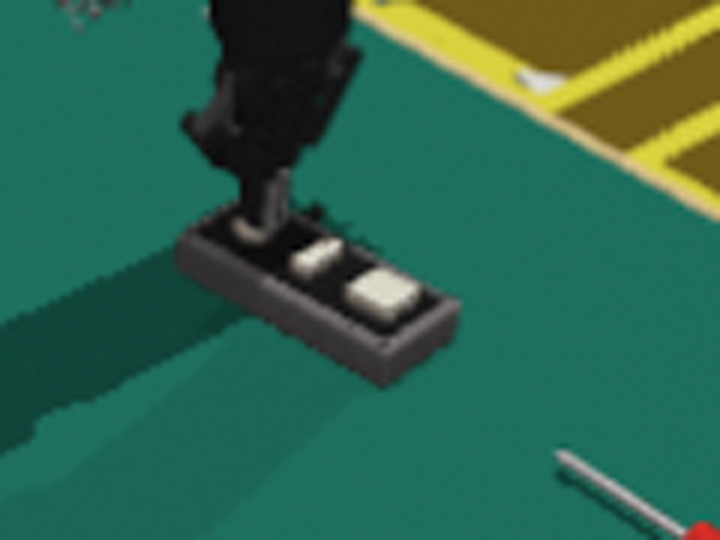

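View pics/w18.png

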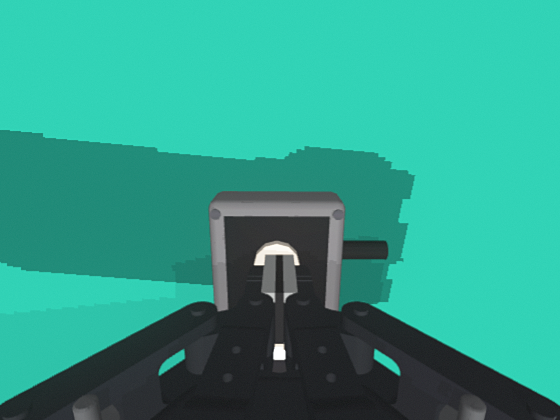

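Emit:
step_arm:
  series: "0 2 0 0; 0 2 0 0"

```text
time: 30.65
tool_pos: [0.6978, -0.0091, 0.048]
orientation: [[0.996, 0.002, -0.09], [0.09, -0.001, 0.996], [0.002, -1.0, -0.001]]
contact_force: [-4.0, -1.9, 16.4]
grip_width: -0.003
```

Emit:
step_arm:
  series: "0 -8 0 0; 0 -20 0 0; 0 -30 0 0; 0 -30 -20 0; 0 -30 -44 0; 0 -30 -44 0"

```text
time: 31.4
tool_pos: [0.7005, -0.0585, 0.0736]
orientation: [[0.996, -0.001, -0.084], [0.084, -0.004, 0.996], [-0.002, -1.0, -0.004]]
contact_force: [0.6, 0.7, 0.0]
grip_width: -0.0
```

```bash
python3 - <<'E'
from h import *
s=ctrl.observe(); print(s['time'],s['tool_pos'],s['contact_force'],rows(s,[(.7015,-.0525,.0545,np.radians(5.05)),(.7015,-.0525,.045,np.radians(5.05))]))
E
```

```text
31.4 [ 0.7005 -0.0585  0.0736] [0.614  0.7192 0.0352] 2 19 6 -0.00; 2 29 6 -0.00
```

Emit:
step_arm:
  series: "0 0 0 0; 0 12 0 0; 0 20 0 0; 0 23 0 0; 0 26 0 0; 0 28 0 0; 0 29 0 0; 0 30 0 0; 0 30 0 0; 0 30 0 0"

```text
time: 32.65
tool_pos: [0.7006, -0.0505, 0.048]
orientation: [[0.996, -0.001, -0.091], [0.091, 0.002, 0.996], [-0.001, -1.0, 0.002]]
contact_force: [-6.9, 2.3, 17.3]
grip_width: 0.002
```

```bash
python3 - <<'E'
from h import *
d,s=snap('wrist','w19'); print(s['time'],s['tool_pos'],s['contact_force'])
snap('side','s19'); crop('s19','s19c',280,400,150,240,6)
E
```

```text
32.65 [ 0.7006 -0.0505  0.048 ] [-6.9141  2.2972 17.3454]
```

View pics/s19c.png

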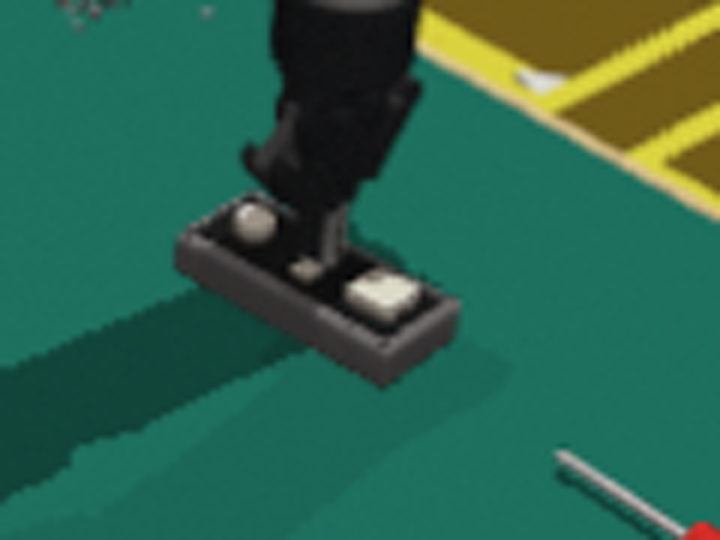

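View pics/w19.png

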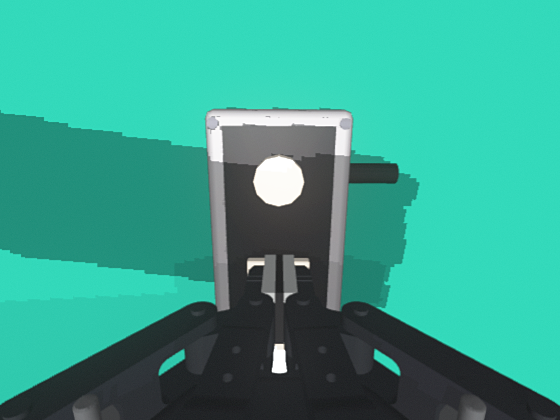

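Emit:
step_arm:
  series: "0 -10 0 0; 0 -22 0 0; 0 -30 0 0; 0 -30 -20 0; 0 -30 -44 0; 0 -30 -44 0; 0 -30 -44 0; 0 -18 -44 0; 0 -10 -44 0; 0 -7 -44 0; 0 -4 -44 0; 0 -2 -44 0"

```text
time: 34.25
tool_pos: [0.7046, -0.0943, 0.0481]
orientation: [[0.996, -0.002, -0.092], [0.092, 0.002, 0.996], [-0.001, -1.0, 0.002]]
contact_force: [-6.2, 2.4, 16.0]
grip_width: -0.001
```

Emit:
step_arm:
  series: "0 1 0 0; 0 2 0 0; 0 2 0 0; 0 2 0 0"

```text
time: 34.75
tool_pos: [0.7046, -0.0942, 0.048]
orientation: [[0.996, -0.001, -0.092], [0.092, 0.002, 0.996], [-0.001, -1.0, 0.002]]
contact_force: [-8.1, 3.5, 16.7]
grip_width: 0.001
```

```bash
python3 - <<'E'
from h import *
d,s=snap('wrist','w20'); print(s['time'],s['tool_pos'],s['contact_force'])
snap('side','s20'); crop('s20','s20c',280,400,150,240,6)
E
```

```text
34.75 [ 0.7046 -0.0942  0.048 ] [-8.089   3.5257 16.6896]
```

View pics/s20c.png

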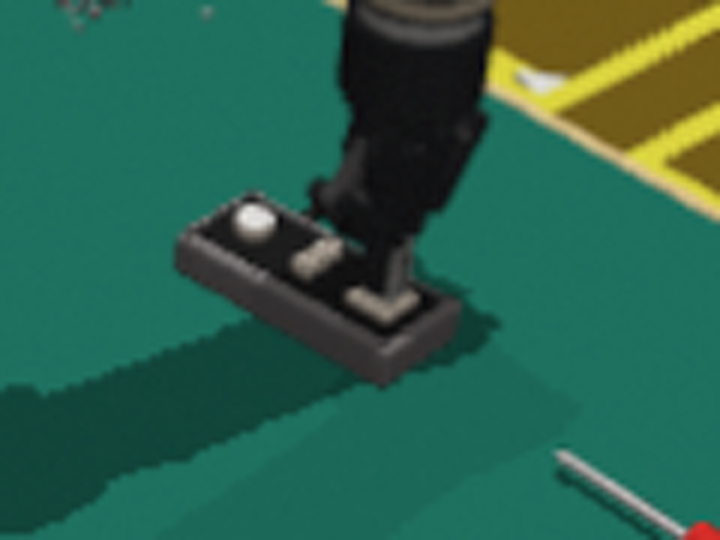

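Square key is fully down (4.8 N exceeded, no more travel); the other two are up. Lift clear and check everything.

Emit:
step_arm:
  series: "0 -10 0 0; 0 -30 0 0; 0 -70 0 0; 0 -110 -30 0; 0 -130 -80 0; 0 -130 -110 0; 0 -130 -110 0; 0 -130 -110 0"

```text
time: 35.85
tool_pos: [0.7152, -0.2038, 0.1742]
orientation: [[0.996, 0.0, -0.092], [0.092, 0.002, 0.996], [0.0, -1.0, 0.002]]
contact_force: [0.2, 0.8, -0.4]
grip_width: -0.001
```

```bash
python3 - <<'E'
from h import *
d,s=snap('top','t21'); print(s['time'],s['contact_force'],s['qd'])
snap('side','s21'); snap('wrist','w21')
crop('t21','t21c',90,290,110,270,4); crop('s21','s21c',160,420,130,320,3)
d0=load('top0')[0]['image'].astype(int)
B=lambda p:w2n(px2w(d,((np.array(p)+.5)/4-.5+[90,110]),.026))
E
```

```text
35.85 [ 0.1899  0.7591 -0.394 ] [-0.0212  0.0008 -0.0209  0.0067 -0.001  -0.0003  0.0022]
```

View pics/t21.png

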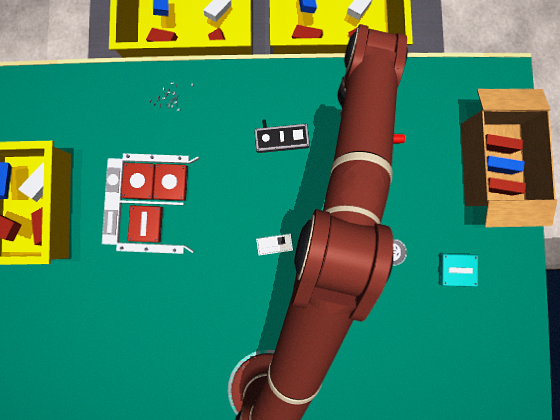

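View pics/t21c.png

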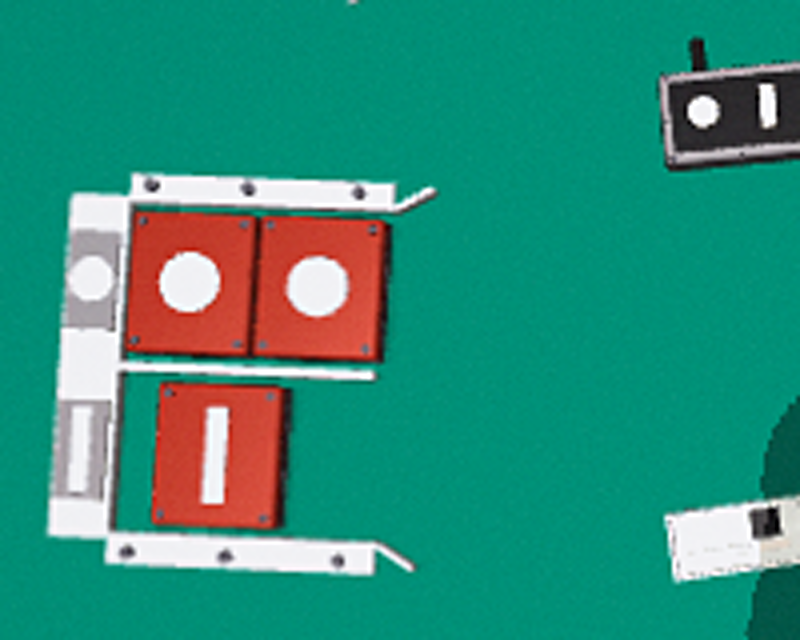

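View pics/s21c.png

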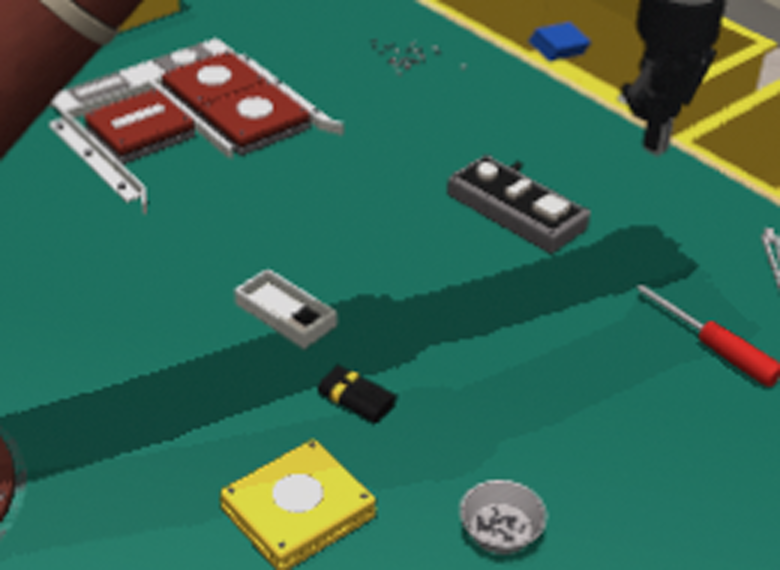

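```bash
python3 - <<'E'
from workcell import ctrl
print(ctrl.finish_job())
E
```

```text
the job is handed in; nothing more can be done
None
```

I slid both round-tag housings into the far lane, whose label shows the round mark, and the bar-tag housing into the near lane with the bar label. Each was pushed flat over the mat with two open fingers. Then I pressed the round, bar and square keys in that order and handed the job in at about 36 s.

**Housings:** the last top and side pictures show all three square in their lanes. The rear of the second round housing is about 25 mm inside the mouth line, and the bar housing is deeper.

**Keys:** each key went to its stop at 16–17 N, against 4.8 N of spring force at the bottom, and the last picture shows all three up. The travel was judged from tool height, force and pictures only; it was not read out directly.

**Bystanders:** the battery, dish, driver and shell look where they were. I compared them by eye in the last pictures and did not re-measure them. The shell stayed about 17 mm clear of the pushed bar housing by my model.

No check failed. The nest frame measured with the wrist camera differed from the top camera's by about 2 mm, so I shifted the lane centre lines by about that much.

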